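# Length-check a trunnion pin in the toggle-clamp nest and send it down the out-chute

## Robot

A 6-joint arm with a two-finger parallel gripper is mounted at the origin on the work surface. World frame = base frame: x ahead of the robot, y to its left, z up, the work surface at z = 0. Lengths are in m, angles in rad, forces in N, time in s.
With the tool pointing down it reaches from about 0.35 to 0.85 m from the base axis. Payload 8.1 kg.
Tool frame: the origin (TCP) lies between the finger pads; the fingertips stand nose_length ahead of it and the grasp point (between the pads) lies 2 mm behind it (nose_length is the distance from the TCP to the fingertips, in m); z points along the fingers, x is the direction in which the jaws open and shut, and the axes are right-handed (so a half turn about z gives the same grasp; the last joint's range is limited). The gripper opens to 93 mm and grips with 3 to 60 N. Pads are 15 mm wide; open, the fingers measure 128 mm over their backs; the gripper's body (75 mm by 188 mm) begins 65 mm behind the grasp point.
Start: joints at [1.079, 0.13, 1.488, -0, 1.523, -0.085], TCP at [0.237, 0.551, 0.236] pointing down, gripper open.
Joint ranges: [-2.96, 2.96], [-0.89, 2.26], [0.02, 2.5], [-1.34, 4.48], [0, 2.73], [-2.66, 2.66]. Speed limits (rad/s): [2.39, 2.39, 2.79, 3.14, 3.14, 3.14].

## Interface

Orientations are given as a rotation vector (axis times angle).
In Python, from plant import * gives the robot as it stands.
- The arm moves only by the tool carry_out, never from a script. Its argument "steps" is a list of rows, each an object with "xyz": the shift along the world's x, y, z in cm, a list of three; "rot": the turn, a rotation vector about the world's x, y, z in degrees, a list of three. In form: [{"xyz": [tx, ty, tz], "rot": [rx, ry, rz]}, ...]. A call has 1 to 10 rows; each row is the pose to reach, as a shift and turn from the pose commanded when the call began; what a row does not reach only later rows make up. A row lasts 1/10 s, in which the tool goes at most 50 mm and 8.59 degrees, less where a joint would pass 70% of its speed; a pose out of reach is approached as far as the arm can. A call with a gripper value outside its range is refused whole. "grip" is the opening, from 0 (shut) to 1 (fully open), set as the call begins (left out, the last holds). The fingers move at their own pace and stop on an object; "force" is the grip in N (left out, the last holds). Time passes only in rows, so rows that repeat a pose let the fingers close. It gives the time, the measured TCP pose, the force and the opening at its end, in the units of the state.
- read_state(): the state, without advancing time (a new reading comes with each control period).
- read_camera(name): name is "scene" or "top"; returns the picture (400x640x3 uint8, red, green, blue); there is no depth.
- calibration(name): a dict with "fov_y" (degrees; the focal length in pixels is half the picture's height over the tangent of half this angle, whatever the lens; pixels are square), "cx", "cy" (the principal point, pixels), "dist_coeffs" ([k1, k2, p1, p2, k3] as OpenCV has them; the pictures are not rectified), "xyz" and "attitude" of the camera in the world. Camera axes: x right, y down, z forward; pixel columns grow to the right and rows downward; lengths in m; the calibration is good to about 2 mm. A picture is of the moment at which its call begins. calibration takes no time and is no camera call.
- close_job(): hands the job in, once; it reports no verdict.
The state is a dict: "t": time; "q": joint angles; "dq": joint speeds; "joint_torque": joint torques, N m; "tool_pos": TCP position; "orientation": TCP orientation; "force": force on the tool from outside, world axes, zero at the start; "wrist_torque": the same for the moment, N m; "opening": finger opening in m.
Only numpy, scipy, OpenCV 4.12 (cv2) and the standard library are available. Lean on these libraries where they do the work, as an engineer would, in place of code of your own. Each camera call takes 0.05 s, during which the arm holds its last target.

## Task

Check the steel trunnion pin: lay it in the two V rests with its head hanging just outside the end rest, throw the toggle clamp over centre so it locks on the pin by itself, and press the blue measure button. Then swing the clamp back fully open, lift the pin out and feed it head first into the out-chute so that it slides down to the stop, leaving the clamp open and the other things where they are.

Things in the scene. Friction and masses are not known exactly. Their poses are not given: they have to be found in the camera images.
- pin_center (a point): The steel pin to check, starting in the cardboard tray: shank 18 mm across and 84 mm long, round head 28 mm across and 10 mm thick, 94 mm overall, 0.15 to 0.28 kg. Point on its axis, half-way along. x runs along the pin to the head. Lying flat it rests on its head's rim and foot, tilted 3 degrees.
- pin_head (a point): Middle of that pin's head, on its axis, 42 mm from pin_center; axes as there.
- nest_center (a point): Where pin_center lies when the pin is seated in the red V rests, head's underside touching the end rest. x (level) is the pin's axis towards the head end, z up. Rests: x -45 to -35 mm and (end rest) 25 to 37 mm. The head hangs beyond 37 mm; set down too far to -x it would ride up on the rest, so aim 2 to 3 mm towards +x.
- fixture: Fixed check fixture: base plate 225 x 130 mm, top 22 mm above the bench; origin on the bench under clamp_pivot; x towards the pin's head end. Pin axis 51 mm above the bench. Between the V rests fingers have 60 mm of room along the pin and 25 mm below its axis. A dark probe block stands beyond the pin's foot, 58 mm high over the bench, at x 21 to 34 mm.
- clamp_pivot (a point): Fixed axis about which the toggle clamp's arm swings, 87 mm from nest_center towards -x and 21 mm above it; axes as for nest_center. The clamp swings in the x-z plane, which holds the pin's axis. Its arm is 75 mm long.
- handle_grip (a point): Point on the clamp's round red handle (17 mm thick, red from 48 mm short of this point to 24 mm past it). z runs to the handle's free end, y across the swing. It stays within 3 mm of a circle of 126 mm about clamp_pivot. In clamp_pivot's x, z: open (-126, 10) mm, handle level; locked (about 19 to 21, 125) mm, handle leaning 10 degrees to +x against its stop.
- clamp_arm (a joint): Turn of the clamp's arm, rad: 0 = fully open (standing upright), about 1.5 = level on the pin. Stays open by its weight. The handle passes dead centre some 9 mm before its locked stop; short of that it is not locked and may spring back. Swinging takes only a few newtons at the handle.
- clamp_foot: Sprung rubber foot, 16 mm across, on the arm's spindle; origin at the centre of its face. Locked, it presses on the pin 25 mm to -x of nest_center with some 10 N. Open, it stands 60 mm above and 18 mm to +x of clamp_pivot, clear of a gripper over nest_center.
- measure (a joint): Travel of the blue measure button, m: 0 = up, 0.006 = fully pressed (about 5 N); counts as pressed from 0.004.
- measure_top (a point): Centre of the top of the blue button (28 mm across) on the white control box, box 75 x 100 mm and 50 mm high, button top 22 mm above the box. z up.
- chute_mouth (a point): Point on the white floor of the out-chute, amid its funnel mouth. x (level) points uphill: the floor falls to -x at 25 degrees. Mouth 68 mm wide here between walls 20 mm high, 100 mm wide at its back wall 60 mm up the slope, narrowing to a 36 mm channel 55 mm down the slope. A pin let go here just above the floor, roughly in line, slides down by itself.
- chute_end (a point): Where the pin's centre comes to rest at the low end of the channel, the pin's lower end against the stop; axes as for chute_mouth, 125 mm to -x of it and 46 mm lower.
- tray: Open cardboard tray, 220 (x) x 190 (y) mm, walls 26 mm high and 4 mm thick, floor 4 mm thick; origin under its centre. Fixed.
- bush0_center (a point): Flanged brass bush standing in the tray, 34 mm across and 34 mm high, point half-way up. Not to be moved.
- bush1_center (a point): Second such bush in the tray. Not to be moved.
- screwdriver: Screwdriver with blue handle, 170 mm long, up to about 30 mm high, lying loose on the bench. Not to be moved.
- mallet: Orange mallet lying loose on the bench at the far side, head 50 mm across and 100 mm long, handle 200 mm. Origin under the head; the handle runs towards its -x. Not to be moved.
There are look-alikes about, which are no part of the job. Of the things shaped like the part that bears pin_center, the bare steel one is meant.

How it is judged:
By the outcome, as a careful person would: the job done as asked, in the order asked, and still so for the second after the job is handed in, with the robot touching nothing.
It also fails if it takes over 72 s, if anything falls off the work surface, if the arm or the gripper's body presses on something with over 40 N, if the wrist force passes 120 N, or if a joint passes its speed limit or range.

## Working session

There is one attempt and no reset: what is moved stays moved. The work goes in short steps, Python scripts to look and compute and a tool call to move; the robot and the scene stay as the last step left them, time stands still between calls to the robot, and variables do not carry over. Pictures are saved under pics/ and viewed, and the job is handed in when it is done.

Besides the shell and the picture viewer there is one more tool, called after ">>>" as a command line: name --argument value ..., lists and objects as JSON in quotes. carry_out: Moves the arm, as the interface text tells. Its arguments: {"type":"object","properties":{"steps":{"type":"array","items":{"type":"object","properties":{"xyz":{"type":"array","items":{"type":"number"}},"rot":{"type":"array","items":{"type":"number"}}}}},"grip":{"type":"number"},"force":{"type":"number"}},"required":["steps"]}

```bash
ls; mkdir -p pics; python3 - <<'E'
from plant import *
import cv2
print(read_state())
for n in ("scene","top"):
    print(n,calibration(n))
    cv2.imwrite(f"pics/{n}0.png",read_camera(n)[:,:,::-1])
E
```

```text
pics
{'t': 0.0, 'q': array([ 1.07856498e+00,  1.31147450e-01,  1.48925389e+00,  7.43655990e-06,
        1.52300357e+00, -8.53590764e-02]), 'dq': array([-0.00015002,  0.00111328,  0.00093463,  0.00130315,  0.00119807,
       -0.000436  ]), 'joint_torque': array([ 1.32000372e-03, -5.59826195e+01, -4.91777909e+01,  7.66779645e-02,
        3.49618751e-02, -1.60098839e-04]), 'tool_pos': array([0.23714649, 0.55056885, 0.23460956]), 'orientation': array([ 2.62372553e+00,  1.72634849e+00, -2.50769750e-03]), 'force': array([-0.48863077,  0.03077427,  0.70293751]), 'wrist_torque': array([ 0.06556224,  0.01574729, -0.01067049]), 'opening': 0.09319747362121866}
scene {'fov_y': 50.26750317831716, 'cx': 318.71320026960865, 'cy': 203.05534916283327, 'dist_coeffs': array([-0.09537628,  0.        ,  0.        ,  0.        ,  0.        ]), 'xyz': array([0.86931014, 0.56173354, 1.00842254]), 'attitude': array([-0.85986463, -2.71412815,  0.83287641])}
top {'fov_y': 42.55308897544131, 'cx': 303.9847777674974, 'cy': 198.5390965230772, 'dist_coeffs': array([-0.10935397,  0.        ,  0.        ,  0.        ,  0.        ]), 'xyz': array([0.23237272, 0.05583662, 1.5915616 ]), 'attitude': array([-2.14879496,  2.08697799, -0.21062936])}
```

View pics/scene0.png

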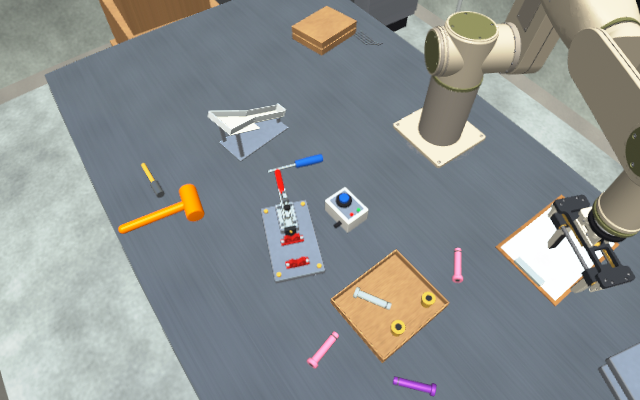

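View pics/top0.png

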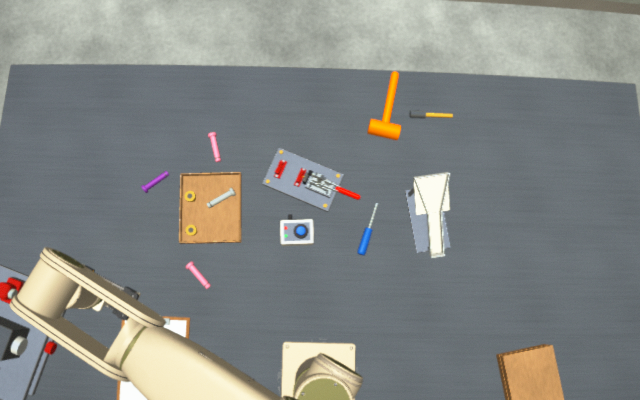

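```bash
cat > h.py <<'E'
import numpy as np, cv2
from plant import *
from scipy.spatial.transform import Rotation as R
class Cam:
    def __init__(s,n):
        c=calibration(n); f=200/np.tan(np.radians(c['fov_y']/2))
        s.K=np.array([[f,0,c['cx']],[0,f,c['cy']],[0,0,1]]); s.d=np.array(c['dist_coeffs']); s.p=np.array(c['xyz']); s.R=R.from_rotvec(c['attitude']).as_matrix()
    def ray(s,uv):
        u=cv2.undistortPoints(np.array([[uv]],float),s.K,s.d)[0,0]
        v=s.R@np.array([u[0],u[1],1]); return v/np.linalg.norm(v)
    def at(s,uv,z):
        v=s.ray(uv); return s.p+v*(z-s.p[2])/v[2]
    def px(s,P):
        q=s.R.T
        return cv2.projectPoints(np.atleast_2d(P).astype(float),cv2.Rodrigues(q)[0],-q@s.p,s.K,s.d)[0][:,0]
S=Cam('scene');T=Cam('top')
def tri(us,ut):
    A=[];b=[]
    M=np.zeros((3,3));y=np.zeros(3)
    for c,u in((S,us),(T,ut)):
        v=c.ray(u);P=np.eye(3)-np.outer(v,v);M+=P;y+=P@c.p
    X=np.linalg.solve(M,y)
    return X,[np.linalg.norm(np.cross(c.ray(u),X-c.p)) for c,u in((S,us),(T,ut))]
def crop(n,x0,y0,x1,y1,k,name,img=None):
    im=read_camera(n)[:,:,::-1] if img is None else img
    cv2.imwrite(name,cv2.resize(im[y0:y1,x0:x1],None,fx=k,fy=k,interpolation=cv2.INTER_CUBIC))
E
python3 - <<'E'
from h import *
s=cv2.imread('pics/scene0.png');t=cv2.imread('pics/top0.png')
crop('',325,245,455,360,5,'pics/c1.png',s)
crop('',250,160,380,290,4.5,'pics/c2.png',s)
crop('',195,85,300,165,6,'pics/c3.png',s)
crop('',170,140,370,260,4,'pics/c4.png',t)
crop('',395,165,465,265,6,'pics/c5.png',t)
E
```

```text
(no output)
```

View pics/c1.png

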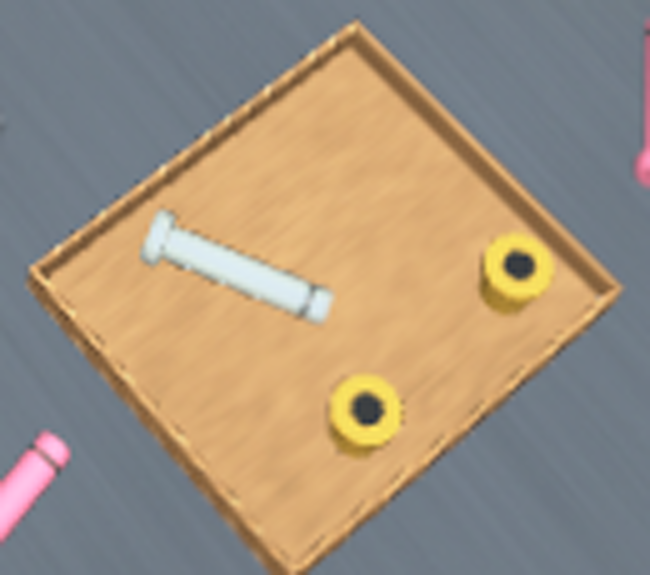

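View pics/c2.png

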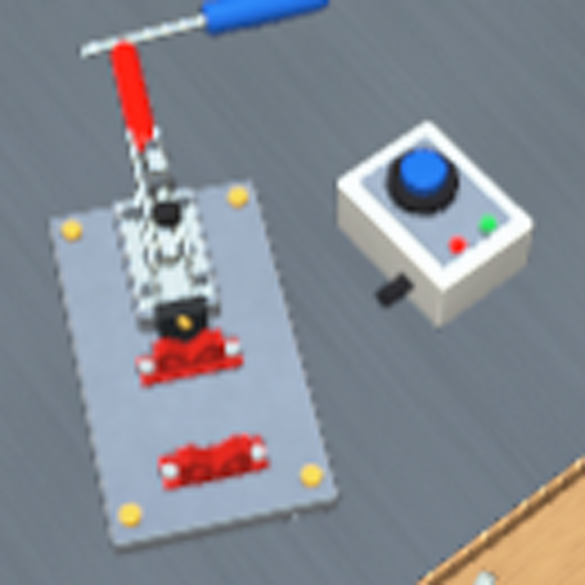

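View pics/c3.png

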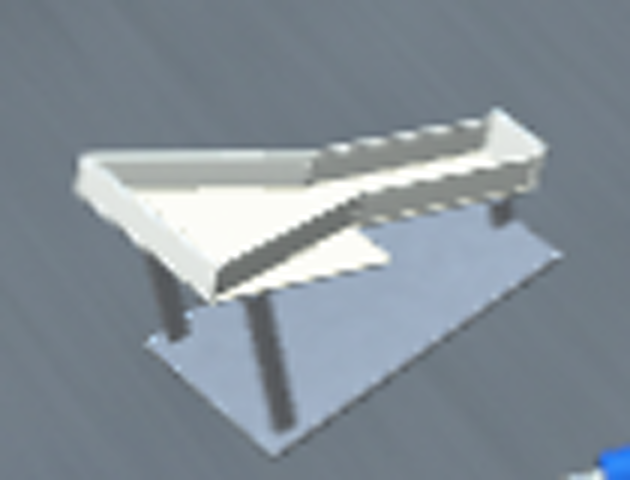

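View pics/c4.png

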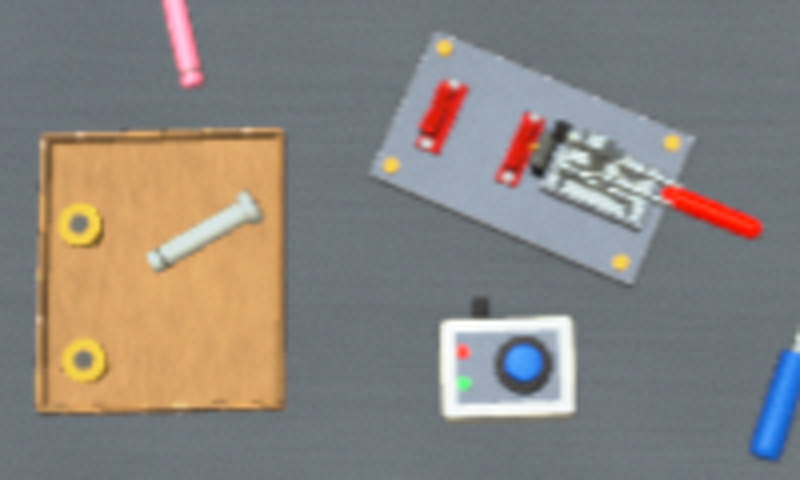

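View pics/c5.png

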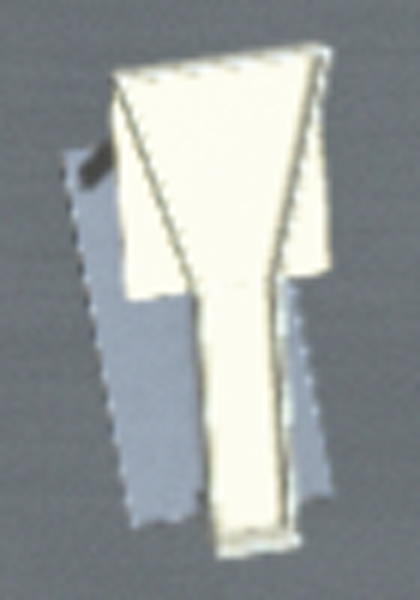

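```bash
cat > seg.py <<'E'
from h import *
def blobs(im,lo,hi,roi,mn=6):
    x0,y0,x1,y1=roi
    h=cv2.cvtColor(im[y0:y1,x0:x1],cv2.COLOR_BGR2HSV)
    m=cv2.inRange(h,np.array(lo),np.array(hi))
    n,l,st,c=cv2.connectedComponentsWithStats(m,connectivity=8)
    out=[]
    for i in range(1,n):
        if st[i,4]>=mn:
            ys,xs=np.nonzero(l==i); 
            out.append((int(st[i,4]),np.round(c[i]+[x0,y0],2),np.c_[xs+x0,ys+y0]))
    return sorted(out,key=lambda o:-o[0])
E
python3 - <<'E'
from seg import *
s=cv2.imread('pics/scene0.png');t=cv2.imread('pics/top0.png')
def sh(tag,b):
    print(tag)
    for n,c,p in b: 
        pc=p-p.mean(0);u=np.linalg.svd(pc,full_matrices=False)[2][0];k=pc@u
        print('  ',n,c,'ends',np.round(p.mean(0)+u*k.min(),1),np.round(p.mean(0)+u*k.max(),1))
sh('bolt S',blobs(s,(12,100,120),(30,255,255),(255,190,330,285),4))
sh('bolt T',blobs(t,(12,100,120),(30,255,255),(258,145,350,215),4))
for a,im,r in(('S',s,(255,160,330,285)),('T',t,(258,145,370,215))):
    sh('red '+a,blobs(im,(0,150,90),(6,255,255),r,10)+blobs(im,(174,150,90),(180,255,255),r,10))
sh('blue S',blobs(s,(95,150,60),(125,255,255),(325,180,375,235),8))
sh('blue T',blobs(t,(95,150,60),(125,255,255),(275,210,320,250),8))
sh('pin S',blobs(s,(0,0,140),(180,60,255),(340,270,400,320),8))
sh('pin T',blobs(t,(0,0,120),(180,70,255),(197,178,240,215),8))
sh('chute S',blobs(s,(0,0,205),(180,40,255),(200,90,300,165),8))
sh('chute T',blobs(t,(0,0,200),(180,40,255),(400,165,465,265),8))
E
```

```text
bolt S
   16 [278.5 274. ] ends [278.5 272. ] [278.5 276. ]
   15 [318.6 265.4] ends [317.1 263.9] [320.1 266.9]
   14 [265.5  210.71] ends [264.  210.7] [267.  210.7]
   12 [302.5 203.5] ends [301.  203.5] [304.  203.5]
   7 [290.29 231.  ] ends [290.3 230. ] [290.3 232. ]
bolt T
   12 [337.5 175.5] ends [336.  175.5] [339.  175.5]
   10 [280.8 151.5] ends [280.8 150. ] [280.8 153. ]
   10 [267.2 181. ] ends [266. 181.] [269. 181.]
   10 [324.8 205. ] ends [323. 205.] [326. 205.]
red S
   140 [291.76 238.86] ends [302.3 236.6] [281.4 241.1]
   132 [297.17 262.22] ends [307.6 260. ] [286.5 264.5]
   119 [279.1  180.25] ends [276.7 169.8] [282.  192.8]
red T
   129 [347.86 192.72] ends [335.7 187.6] [359.2 197.5]
   93 [280.06 168.13] ends [282.6 161.1] [276.9 176.6]
   68 [299.94 176.46] ends [302.7 169.7] [296.6 184.4]
blue S
   90 [343.66 197.81] ends [338.6 196.4] [348.7 199.2]
blue T
   70 [300.5  230.24] ends [295.9 231.5] [305. 229.]
pin S
   298 [371.07 298.31] ends [354.1 291.2] [390.3 306.4]
pin T
   174 [221.   197.57] ends [233.3 190.5] [207.3 205.5]
chute S
   601 [237.62 118.08] ends [285.1 109.8] [209.2 123. ]
   113 [247.52 128.3 ] ends [258.3 124.8] [230.9 133.7]
chute T
   1574 [431.07 206.61] ends [428.  174.6] [435.8 256.9]
   150 [445.13 202.42] ends [448.4 182.2] [441.9 222.2]
   14 [442.36 233.  ] ends [442.4 229. ] [442.4 237. ]
```

```bash
python3 - <<'E'
from h import *
np.set_printoptions(precision=4,suppress=True)
print('bolts')
B=[tri(a,b) for a,b in [((278.5,274),(280.8,151.5)),((318.6,265.4),(267.2,181)),((265.5,210.7),(337.5,175.5)),((302.5,203.5),(324.8,205))]]
for b in B: print(b)
P=np.array([b[0] for b in B])
ax=(P[0]+P[1]-P[2]-P[3])/2; print('axis',ax,np.degrees(np.arctan2(ax[1],ax[0])),'center',P.mean(0))
print('y axis',np.degrees(np.arctan2(*(P[1]-P[0]+P[3]-P[2])[[1,0]])))
print('endrest',tri((297.17,262.22),(280.06,168.13)))
print('rest2',tri((291.76,238.86),(299.94,176.46)))
print('handle free',tri((276.7,169.8),(359.2,197.5)),'inner',tri((282,192.8),(335.7,187.6)),'mid',tri((279.1,180.25),(347.86,192.72)))
print('button',tri((343.66,197.81),(300.5,230.24)))
h=.0185
print('pin head',tri((355,292),(232,191.2)),'foot',tri((389,306),(208,205.1)),'mid',tri((371.07,298.31),(221,197.57)))
for u in ((355,292),(371.07,298.31),(389,306)): print(' S plane',S.at(u,.017))
for u in ((232.,191.2),(221,197.57),(208,205.1)): print(' T plane',T.at(u,.017))
E
```

```text
bolts
(array([0.6948, 0.1362, 0.0288]), [np.float64(0.0005982275297174677), np.float64(0.0005982275297175479)])
(array([0.5983, 0.1746, 0.0279]), [np.float64(0.0012552703817587502), np.float64(0.001255270381758882)])
(array([ 0.6226, -0.0448,  0.0278]), [np.float64(0.0011434450323595745), np.float64(0.0011434450323596244)])
(array([ 0.5267, -0.0064,  0.028 ]), [np.float64(0.000390430560565221), np.float64(0.0003904305605651635)])
axis [0.0719 0.181  0.0004] 68.33868480165962 center [0.6106 0.0649 0.0281]
y axis 158.23384029664516
endrest (array([0.6393, 0.1366, 0.0314]), [np.float64(0.00013821389454853563), np.float64(0.00013821389454851993)])
rest2 (array([0.6139, 0.0733, 0.0337]), [np.float64(0.0003748304848964273), np.float64(0.0003748304848966078)])
handle free (array([ 0.5421, -0.1071,  0.0856]), [np.float64(0.0008698277557037753), np.float64(0.0008698277557039012)]) inner (array([ 0.5709, -0.0359,  0.0812]), [np.float64(0.00024176242449362715), np.float64(0.00024176242449362652)]) mid (array([ 0.5558, -0.0729,  0.0851]), [np.float64(0.0008307087622754918), np.float64(0.0008307087622754361)])
button (array([0.4403, 0.066 , 0.069 ]), [np.float64(0.0006658845655813264), np.float64(0.0006658845655813179)])
pin head (array([0.5644, 0.2834, 0.0211]), [np.float64(0.0020818456697938325), np.float64(0.0020818456697940554)]) foot (array([0.5182, 0.3579, 0.0156]), [np.float64(0.0010036730542939561), np.float64(0.0010036730542938028)]) mid (array([0.5426, 0.3179, 0.0194]), [np.float64(0.0009369736029995742), np.float64(0.0009369736029995955)])
 S plane [0.5645 0.2806 0.017 ]
 S plane [0.5424 0.3166 0.017 ]
 S plane [0.5193 0.3574 0.017 ]
 T plane [0.5639 0.2856 0.017 ]
 T plane [0.5425 0.319  0.017 ]
 T plane [0.5173 0.3585 0.017 ]
```

```bash
python3 - <<'E'
from h import *
s=cv2.imread('pics/scene0.png');t=cv2.imread('pics/top0.png')
crop('',275,220,325,280,10,'pics/d1.png',s)
crop('',262,148,322,198,12,'pics/d2.png',t)
E
```

```text
(no output)
```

View pics/d1.png

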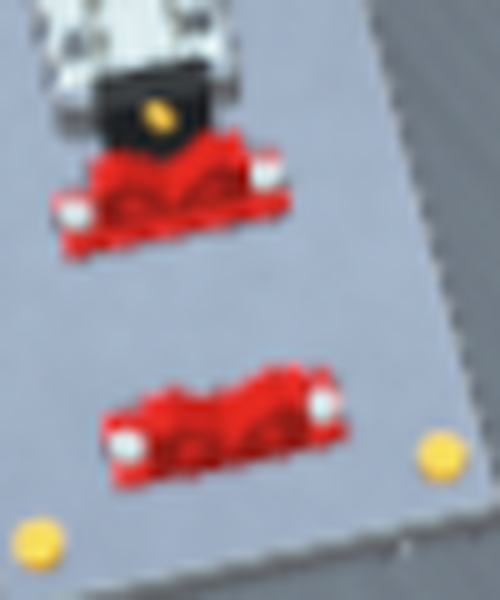

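View pics/d2.png

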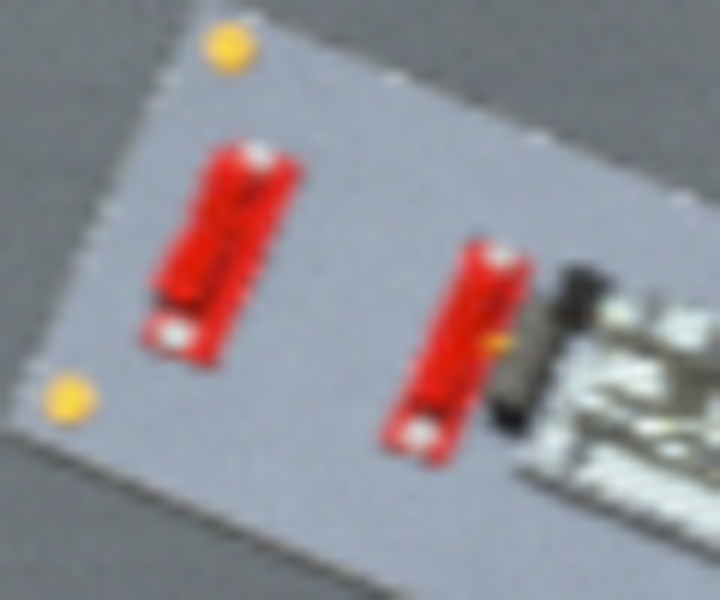

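```bash
python3 - <<'E'
from h import *
np.set_printoptions(precision=4,suppress=True)
u=np.array([np.cos(np.radians(68.25)),np.sin(np.radians(68.25))])
n=np.array([-u[1],u[0]])
pc=np.array([.6106,.0649])
for a,b in [((287.25,264.05),(283,160.5)),((306.85,259.85),(276.1,175.3)),((282.05,240.85),(303.2,168.8)),((301.25,236.85),(296.6,183.55))]:
    X,r=tri(a,b); print(X,np.round(r,4),'fix along/across from plate centre',(X[:2]-pc)@u,(X[:2]-pc)@n)
for nm,X in dict(free=(.5421,-.1071),mid=(.5558,-.0729)).items(): print(nm,(np.array(X)-pc)@u,(np.array(X)-pc)@n)
# brass tip/probe
print(tri((290.29,231),(303,176)))
E
```

```text
[0.6634 0.1281 0.035 ] [0.0002 0.0002] fix along/across from plate centre 0.0782937678575528 -0.025658295633912108
[0.6157 0.1473 0.0345] [0.0011 0.0011] fix along/across from plate centre 0.07840239256631225 0.025759933644672592
[0.6384 0.064  0.0348] [0.0001 0.0001] fix along/across from plate centre 0.009484666608870434 -0.026123904871603692
[0.5906 0.083  0.0347] [0.0003 0.0003] fix along/across from plate centre 0.00942068391987566 0.025273483749800638
free -0.18513842756339474 -0.0001124248799650125
mid -0.1482965039612902 -0.00016405139147392242
(array([0.6102, 0.0635, 0.0568]), [np.float64(0.0006570808779269912), np.float64(0.0006570808779270905)])
```

```bash
python3 - <<'E'
from h import *
np.set_printoptions(precision=4,suppress=True)
print([k for k in globals() if 'nose' in k], globals().get('nose_length'))
pr={'back near':((230,129.6),(414.2,176.5)),'back far':((207.9,111.2),(448.7,172)),'jn near':((254.5,117),(426.5,211.7)),'jn far':((246.7,109.8),(440.3,210.3)),'stop near':((285.4,109.6),(430.7,257)),'stop far':((277.4,103.2),(444.6,255.5))}
for k,(a,b) in pr.items(): print(k,*tri(a,b))
h=tri((354.1,291.2),(233.3,190.5));f=tri((390.3,306.4),(207.3,205.5));print('pin',h,f,(h[0]+f[0])/2,np.linalg.norm(h[0]-f[0]),np.degrees(np.arctan2(*(h[0]-f[0])[[1,0]])))
s=cv2.imread('pics/scene0.png');t=cv2.imread('pics/top0.png')
crop('',200,95,295,140,8,'pics/e1.png',s)
crop('',408,166,456,216,12,'pics/e2.png',t)
crop('',408,206,456,262,10,'pics/e3.png',t)
crop('',345,280,400,315,14,'pics/e4.png',s)
E
python3 -c "
import plant;print(dir(plant))"
```

```text
['nose_length'] 0.017
back near [ 0.5956 -0.2598  0.1479] [np.float64(0.0001778175047624966), np.float64(0.00017781750476261493)]
back far [ 0.6129 -0.3626  0.1477] [np.float64(0.0002898800349696831), np.float64(0.00028988003496967815)]
jn near [ 0.499  -0.3032  0.1068] [np.float64(0.0015076124957048521), np.float64(0.0015076124957049822)]
jn far [ 0.5036 -0.344   0.1074] [np.float64(0.0023445032250609663), np.float64(0.002344503225060884)]
stop near [ 0.3734 -0.3311  0.0447] [np.float64(0.0013953767049657262), np.float64(0.001395376704965564)]
stop far [ 0.3784 -0.3738  0.0433] [np.float64(0.0005208192376079924), np.float64(0.0005208192376082198)]
pin (array([0.5659, 0.28  , 0.0222]), [np.float64(0.001107595843883101), np.float64(0.0011075958438832318)]) (array([0.5166, 0.3603, 0.0158]), [np.float64(0.0006244372955605574), np.float64(0.000624437295560534)]) [0.5412 0.3202 0.019 ] 0.0944564098703601 -58.42979075353598
['IKError', '__builtins__', '__cached__', '__doc__', '__file__', '__loader__', '__name__', '__package__', '__spec__', 'calibration', 'close_job', 'nose_length', 'read_camera', 'read_state']
```

View pics/e1.png

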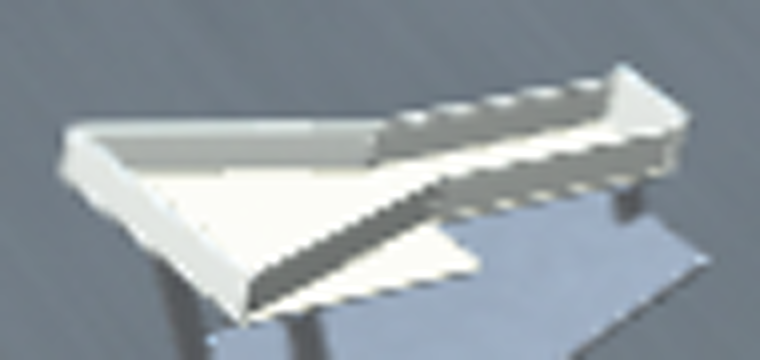

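View pics/e2.png

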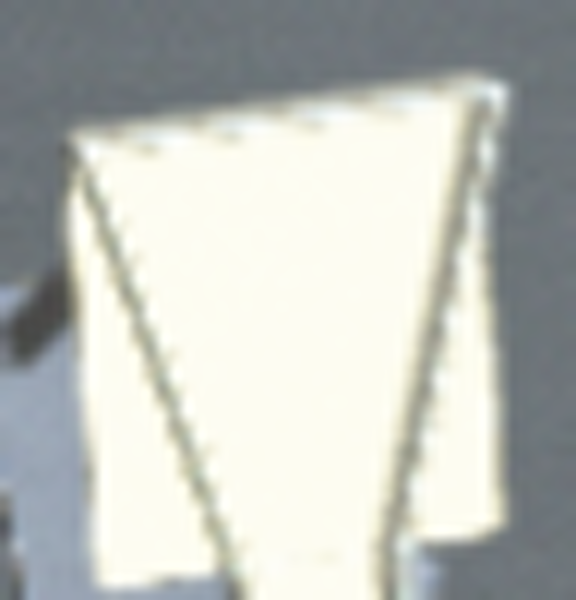

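View pics/e3.png

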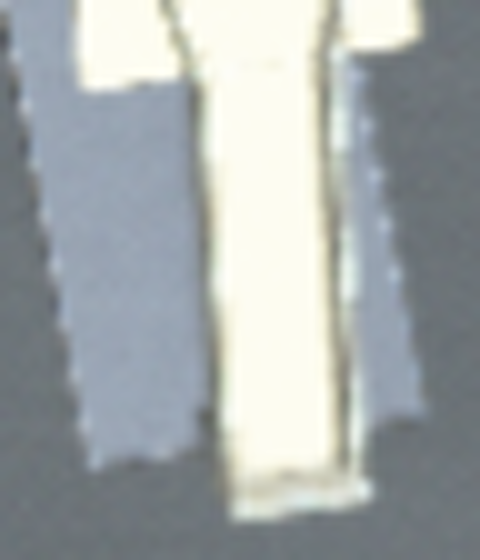

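View pics/e4.png

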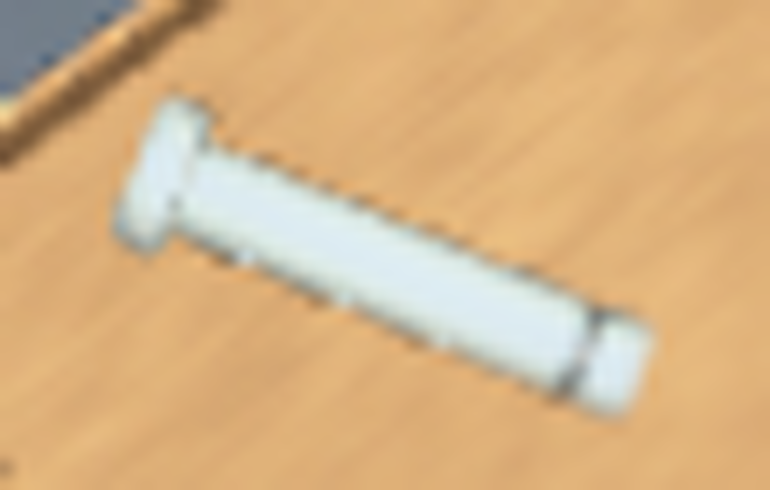

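```bash
python3 - <<'E'
from h import *
np.set_printoptions(precision=4,suppress=True)
a=tri((217.,116.06),(445.,173.9));b=tri((246.1,115.2),(439,212.2));print(a,b)
M=np.array([.550,-.318,.105]);ux=np.array([np.cos(np.radians(9.8)),np.sin(np.radians(9.8)),0]);sl=ux*np.cos(np.radians(25))+np.array([0,0,np.sin(np.radians(25))]);uy=np.array([-ux[1],ux[0],0]);nn=np.cross(sl,uy)
for nm in('scene','top'):
    c=S if nm=='scene' else T
    im=cv2.imread(f'pics/{nm}0.png'); im=cv2.resize(im,None,fx=4,fy=4)
    def q(a,w,h): return tuple(int(v) for v in (c.px(M+sl*a+uy*w+nn*h)[0]+.5)*4)
    for h,col in((0,(0,0,255)),(.02,(0,200,0))):
        L=[q(.06,.05,h),q(-.055,.018,h),q(-.186,.018,h),q(-.186,-.018,h),q(-.055,-.018,h),q(.06,-.05,h)]
        for i in range(6): cv2.line(im,L[i],L[(i+1)%6],col,1)
    x0,y0=(195,90) if nm=='scene' else (395,165)
    w,hh=(105,60) if nm=='scene' else (70,100)
    cv2.imwrite(f'pics/ov_{nm}.png',cv2.resize(im[y0*4:(y0+hh)*4,x0*4:(x0+w)*4],None,fx=1.5,fy=1.5))
E
```

```text
(array([ 0.6025, -0.3488,  0.1364]), [np.float64(0.008426175148690478), np.float64(0.008426175148690675)]) (array([ 0.5045, -0.3487,  0.0808]), [np.float64(8.09490505743384e-05), np.float64(8.094905057447065e-05)])
```

View pics/ov_scene.png

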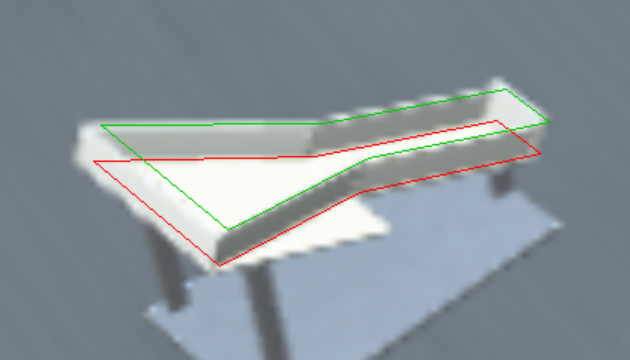

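View pics/ov_top.png

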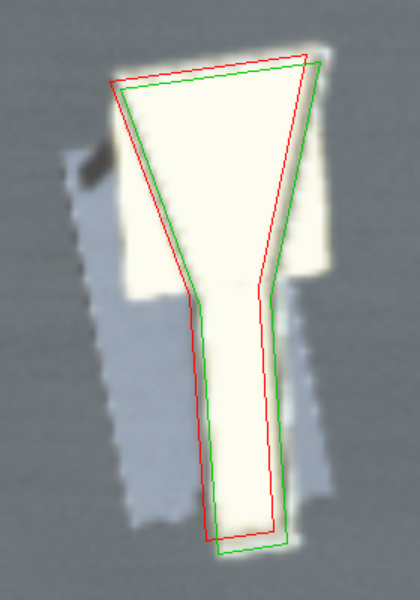

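```bash
cat > go.py <<'E'
from h import *
np.set_printoptions(precision=4,suppress=True)
def down(az): # tool x azimuth deg, tool down
    a=np.radians(az);x=np.array([np.cos(a),np.sin(a),0]);z=np.array([0,0,-1.]);return np.c_[x,np.cross(z,x),z]
def tilt(Rm,axis,deg): return R.from_rotvec(np.radians(deg)*np.array(axis)/np.linalg.norm(axis)).as_matrix()@Rm
def to(pos,Rm,st=None):
    st=st or read_state()
    d=(np.array(pos)-st['tool_pos'])*100
    r=R.from_matrix(Rm@R.from_rotvec(st['orientation']).as_matrix().T).as_rotvec(degrees=True)
    print('shift cm',np.round(d,2),'rot',np.round(r,2),'| t',st['t'],'now',st['tool_pos'],'open',round(st['opening'],4),'F',np.round(st['force'],1),'q6',round(np.degrees(st['q'][5]),1))
PICK=tilt(down(31.6),(-.852,-.524,0),3)
U=np.array([np.cos(np.radians(68.3)),np.sin(np.radians(68.3)),0]);N=np.array([-U[1],U[0],0]);Z=np.array([0,0,1.])
PC=np.array([.6106,.0649,0])
NEST=PC+.050*U+.051*Z
PIV=NEST-.087*U+.021*Z
E
python3 -c "
from go import *
to((.5412,.3202,.14),PICK);print(NEST,PIV)
h=np.array([.524,-.852,0]);print(PICK[:,1],PICK[:,2])"
```

```text
shift cm [ 30.41 -23.04  -9.47] rot [ -1.93  -2.37 -35.08] | t 0.1 now [0.2371 0.5506 0.2347] open 0.0932 F [ 0.2 -0.5 -0.4] q6 -4.9
[0.6291 0.1114 0.051 ] [0.5969 0.0305 0.072 ]
[ 0.5233 -0.8506  0.0523] [ 0.0274 -0.0446 -0.9986]
```

>>> carry_out --steps '[{"xyz":[4,-3,0],"rot":[0,0,-5]},{"xyz":[8,-6,0],"rot":[0,0,-10]},{"xyz":[12,-9.2,-1],"rot":[0,0,-15]},{"xyz":[16,-12.2,-2],"rot":[0,0,-20]},{"xyz":[20,-15.2,-4],"rot":[0,0,-25]},{"xyz":[24,-18.2,-6],"rot":[-1,-1,-30]},{"xyz":[27.5,-20.8,-8],"rot":[-1.9,-2.4,-35.1]},{"xyz":[30.4,-23,-9.5],"rot":[-1.9,-2.4,-35.1]},{"xyz":[30.4,-23,-9.5],"rot":[-1.9,-2.4,-35.1]},{"xyz":[30.4,-23,-9.5],"rot":[-1.9,-2.4,-35.1]}]' --grip 0.45

```text
t: 1.1
tool_pos: [0.5412, 0.3199, 0.1392]
orientation: [2.976, 0.838, 0.021]
force: [-0.1, 0.6, 0.2]
opening: 0.0419
```

```bash
python3 -c "
from go import *
to((.5412,.3202,.024),PICK)"
```

```text
shift cm [ -0.     0.03 -11.52] rot [-0.01 -0.03  0.14] | t 1.1 now [0.5412 0.3199 0.1392] open 0.0419 F [-0.1  0.6  0.2] q6 -3.2
```

>>> carry_out --steps '[{"xyz":[0,0,-4]},{"xyz":[0,0,-8]},{"xyz":[0,0,-10.5]},{"xyz":[0,0,-11.5]},{"xyz":[0,0,-11.5]}]'

```text
validation failed for argument at $.st...
```

>>> carry_out --steps '[{"xyz":[0,0,0]},{"xyz":[0,0,0]},{"xyz":[0,0,0]},{"xyz":[0,0,0]},{"xyz":[0,0,0]},{"xyz":[0,0,0]}]' --grip 0 --force 30

```text
validation failed for argument at $.st...
```

Both rows need the "rot" key; sending again.

>>> carry_out --steps '[{"xyz":[0,0,-4],"rot":[0,0,0]},{"xyz":[0,0,-8],"rot":[0,0,0]},{"xyz":[0,0,-10.5],"rot":[0,0,0]},{"xyz":[0,0,-11.5],"rot":[0,0,0]},{"xyz":[0,0,-11.5],"rot":[0,0,0]}]'

```text
t: 1.6
tool_pos: [0.5399, 0.3216, 0.0247]
orientation: [2.974, 0.843, 0.022]
force: [-0.1, 0.2, 0.7]
opening: 0.0421
```

>>> carry_out --steps '[{"xyz":[0,0,0],"rot":[0,0,0]},{"xyz":[0,0,0],"rot":[0,0,0]},{"xyz":[0,0,0],"rot":[0,0,0]},{"xyz":[0,0,0],"rot":[0,0,0]},{"xyz":[0,0,0],"rot":[0,0,0]},{"xyz":[0,0,0],"rot":[0,0,0]}]' --grip 0 --force 30

```text
t: 2.2
tool_pos: [0.5423, 0.3215, 0.0271]
orientation: [2.975, 0.841, 0.029]
force: [-1.3, 0.1, 6.0]
opening: 0.0173
```

>>> carry_out --steps '[{"xyz":[0,0,1],"rot":[0,0,0]},{"xyz":[0,0,4],"rot":[0,0,0]},{"xyz":[0,0,8],"rot":[0,0,0]},{"xyz":[0,0,12],"rot":[0,0,0]},{"xyz":[0,0,12],"rot":[0,0,0]},{"xyz":[0,0,12],"rot":[0,0,0]}]'

```text
t: 2.8
tool_pos: [0.5421, 0.3214, 0.1472]
orientation: [2.975, 0.841, 0.03]
force: [0.7, -0.0, -1.6]
opening: 0.0174
```

```bash
python3 -c "
from go import *
to(NEST+.003*U+Z*.07,down(158.3))
crop('scene',330,200,450,320,5,'pics/f1.png')"
```

```text
shift cm [  8.81 -20.72  -2.62] rot [ -0.67   3.69 126.69] | t 2.8 now [0.5421 0.3214 0.1472] open 0.0174 F [ 0.7 -0.  -1.6] q6 -3.3
```

View pics/f1.png

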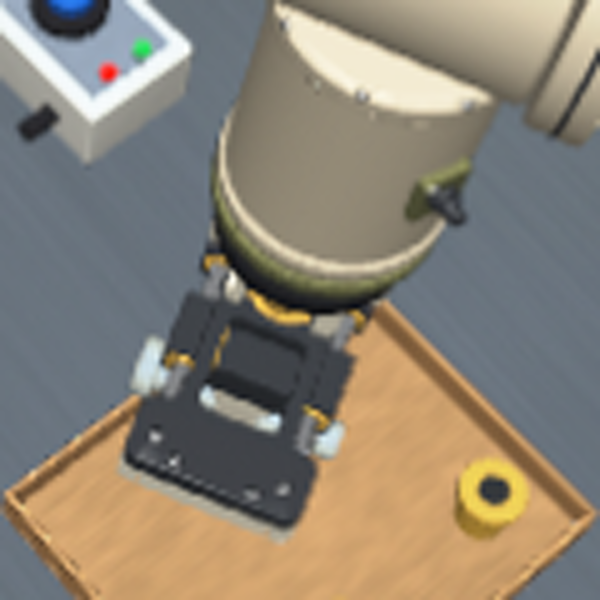

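>>> carry_out --steps '[{"xyz":[0.5,-1.5,1],"rot":[0,0.2,8]},{"xyz":[1,-3,1],"rot":[-0.1,0.4,16]},{"xyz":[1.5,-4.5,1],"rot":[-0.1,0.7,24]},{"xyz":[2,-6,1],"rot":[-0.2,0.9,32]},{"xyz":[3,-7.5,1],"rot":[-0.2,1.2,40]},{"xyz":[4,-9,1],"rot":[-0.3,1.4,48]},{"xyz":[5,-11,1],"rot":[-0.3,1.6,56]},{"xyz":[6,-13,1],"rot":[-0.4,1.9,64]},{"xyz":[7,-15,1],"rot":[-0.4,2.1,72]},{"xyz":[8,-17,1],"rot":[-0.4,2.3,80]}]'

```text
t: 3.85
tool_pos: [0.62, 0.1499, 0.1525]
orientation: [1.747, 2.587, 0.006]
force: [0.2, 0.9, -0.9]
opening: 0.0174
```

```bash
python3 -c "
from go import *
to(NEST+.003*U+Z*.07,down(158.3))"
```

```text
shift cm [ 1.02 -3.57 -3.15] rot [-0.01  1.2  46.35] | t 3.85 now [0.62   0.1499 0.1525] open 0.0174 F [ 0.2  0.9 -0.9] q6 -102.5
```

>>> carry_out --steps '[{"xyz":[0.2,-0.6,0],"rot":[0,0.2,8]},{"xyz":[0.4,-1.2,0],"rot":[0,0.4,16]},{"xyz":[0.6,-2,0],"rot":[0,0.6,24]},{"xyz":[0.8,-2.8,0],"rot":[0,0.8,32]},{"xyz":[1,-3.5,0],"rot":[0,1,40]},{"xyz":[1,-3.5,-1.5],"rot":[0,1.2,46.3]},{"xyz":[1,-3.5,-3],"rot":[0,1.2,46.3]},{"xyz":[1,-3.5,-3],"rot":[0,1.2,46.3]},{"xyz":[1,-3.5,-3],"rot":[0,1.2,46.3]}]'

```text
t: 4.75
tool_pos: [0.63, 0.1161, 0.1236]
orientation: [-0.6, -3.082, -0.006]
force: [-0.1, -0.3, -2.4]
opening: 0.0172
```

```bash
python3 -c "
from go import *
to(NEST+.003*U+Z*.0125,down(158.3))
im=read_camera('scene')[:,:,::-1]
crop('',255,180,345,280,6,'pics/f2.png',im)"
```

```text
shift cm [ 0.02 -0.2  -6.01] rot [-0.22 -0.04  0.33] | t 4.75 now [0.63   0.1161 0.1236] open 0.0172 F [-0.1 -0.3 -2.4] q6 -152.3
```

View pics/f2.png

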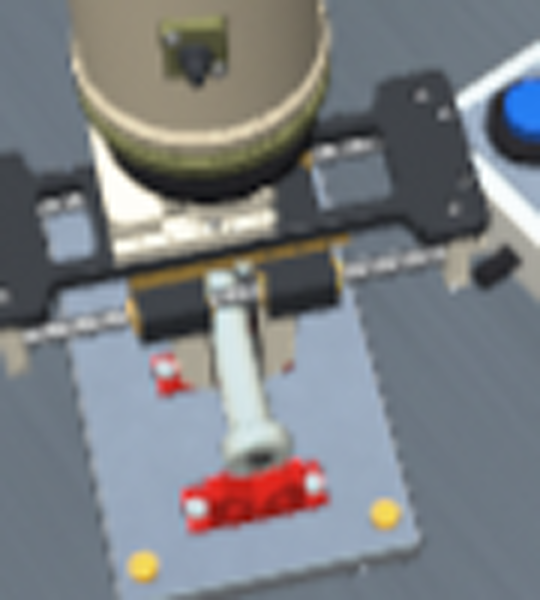

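```bash
python3 -c "
from go import *
st=read_state();print(st['q'])
# head end-face centre seen ~ crop(258,452)
for z in (.108,.112,.116):
  X=S.at(((258+.5)/6-.5+255,(452+.5)/6-.5+180),z);d=X-st['tool_pos'];print(z,X,d@U,d@N)
to(NEST+.003*U+Z*.0125,down(156.8))"
```

```text
[ 0.1     0.3114  1.4855  0.004   1.3428 -2.658 ]
0.108 [0.6461 0.1545 0.108 ] 0.04126119512324034 -5.259873598047118e-05
0.112 [0.6471 0.1563 0.112 ] 0.04330869065775974 -0.0003049871946880199
0.116 [0.6481 0.1581 0.116 ] 0.04535618619227904 -0.0005573756533954867
shift cm [-0.06 -0.2  -6.14] rot [-0.23  0.08 -1.17] | t 4.8 now [0.6308 0.1162 0.1249] open 0.0169 F [ 0.2 -0.6 -1.6] q6 -152.3
```

>>> carry_out --steps '[{"xyz":[0,0,0],"rot":[-0.2,0,-1.2]},{"xyz":[0,-0.1,-2],"rot":[-0.2,0,-1.2]},{"xyz":[0,-0.1,-4],"rot":[-0.2,0,-1.2]},{"xyz":[0,-0.1,-5],"rot":[-0.2,0,-1.2]},{"xyz":[0,-0.1,-5.6],"rot":[-0.2,0,-1.2]},{"xyz":[0,-0.1,-5.8],"rot":[-0.2,0,-1.2]},{"xyz":[0,-0.1,-5.8],"rot":[-0.2,0,-1.2]},{"xyz":[0,-0.1,-5.8],"rot":[-0.2,0,-1.2]}]'

```text
t: 5.6
tool_pos: [0.6321, 0.1151, 0.0687]
orientation: [0.633, 3.073, 0.003]
force: [-0.3, 0.1, -1.7]
opening: 0.017
```

```bash
python3 -c "
from go import *
to(NEST+.0045*U+Z*.0115,down(156.8))
im=read_camera('scene')[:,:,::-1]
crop('',255,200,335,285,7,'pics/f3.png',im)"
```

```text
shift cm [-0.13  0.04 -0.62] rot [-0.05  0.26  0.08] | t 5.6 now [0.6321 0.1151 0.0687] open 0.017 F [-0.3  0.1 -1.7] q6 -151.0
```

View pics/f3.png

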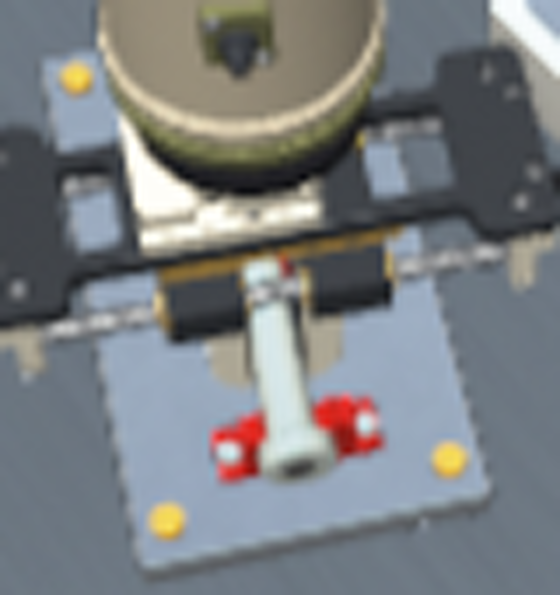

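>>> carry_out --steps '[{"xyz":[-0.1,0,-0.2],"rot":[0,0.2,0]},{"xyz":[-0.1,0,-0.4],"rot":[0,0.2,0]},{"xyz":[-0.1,0,-0.5],"rot":[0,0.2,0]},{"xyz":[-0.1,0,-0.6],"rot":[0,0.2,0]},{"xyz":[-0.1,0,-0.6],"rot":[0,0.2,0]}]'

```text
t: 6.15
tool_pos: [0.6306, 0.1152, 0.0634]
orientation: [-0.634, -3.077, -0.001]
force: [-7.3, -0.5, 11.1]
opening: 0.0173
```

```bash
python3 -c "
from go import *
to(NEST+.0045*U+Z*.0115,down(156.8));print(read_state()['wrist_torque'])
im=read_camera('scene')[:,:,::-1]
crop('',265,220,325,285,9,'pics/f4.png',im)"
```

```text
shift cm [ 0.02  0.04 -0.09] rot [-0.04 -0.01  0.07] | t 6.15 now [0.6306 0.1152 0.0634] open 0.0173 F [-7.3 -0.5 11.1] q6 -151.0
[-0.0116  1.271  -0.01  ]
```

View pics/f4.png

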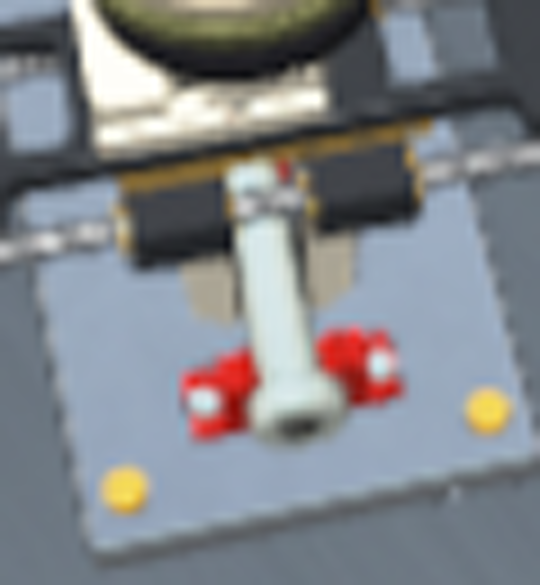

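>>> carry_out --steps '[{"xyz":[-0.05,0,0.05],"rot":[0,0,0]},{"xyz":[-0.05,0,0.05],"rot":[0,0,0]},{"xyz":[-0.05,0,0.05],"rot":[0,0,0]},{"xyz":[-0.05,0,0.05],"rot":[0,0,0]}]' --grip 0.4

```text
t: 6.6
tool_pos: [0.6299, 0.115, 0.0619]
orientation: [-0.634, -3.076, -0.001]
force: [-0.5, -0.3, -0.4]
opening: 0.0368
```

>>> carry_out --steps '[{"xyz":[0,0,2],"rot":[0,0,0]},{"xyz":[0,0,6],"rot":[0,0,0]},{"xyz":[0,0,11],"rot":[0,0,0]},{"xyz":[-2,0,15],"rot":[0,0,-8]},{"xyz":[-6,0,16],"rot":[0,0,-16]},{"xyz":[-10,0,16],"rot":[0,0,-24]},{"xyz":[-14,0,16],"rot":[0,0,-32]},{"xyz":[-17,0,16],"rot":[0,0,-40]},{"xyz":[-17,0,16],"rot":[0,0,-48]}]'

```text
t: 7.5
tool_pos: [0.4569, 0.1152, 0.2218]
orientation: [-1.836, -2.548, -0.0]
force: [0.4, 0.2, 0.4]
opening: 0.0373
```

```bash
python3 -c "
from go import *
to(PIV-.126*U+.010*Z+.06*Z,down(-21.7))
im=read_camera('scene')[:,:,::-1];cv2.imwrite('pics/s1.png',im)
t=read_camera('top')[:,:,::-1];cv2.imwrite('pics/t1.png',t)
crop('',265,215,325,285,9,'pics/f5.png',im)
crop('',255,140,365,215,7,'pics/f6.png',t)"
```

```text
shift cm [  9.34 -20.18  -7.98] rot [  -0.08    0.03 -130.13] | t 7.5 now [0.4569 0.1152 0.2218] open 0.0373 F [0.4 0.2 0.4] q6 -100.6
```

View pics/f5.png

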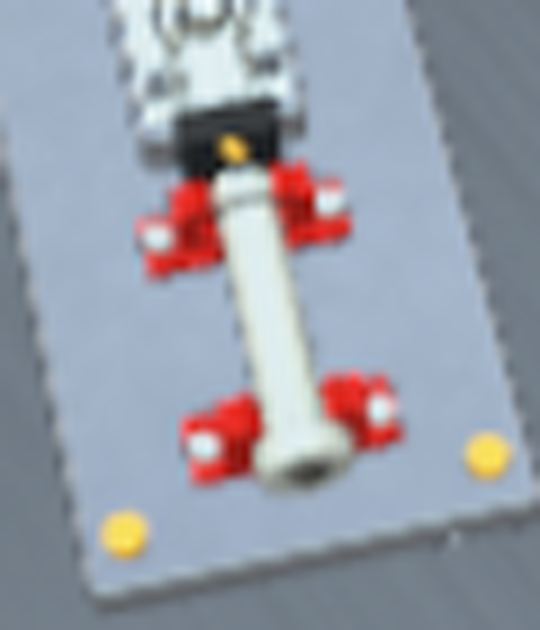

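View pics/f6.png

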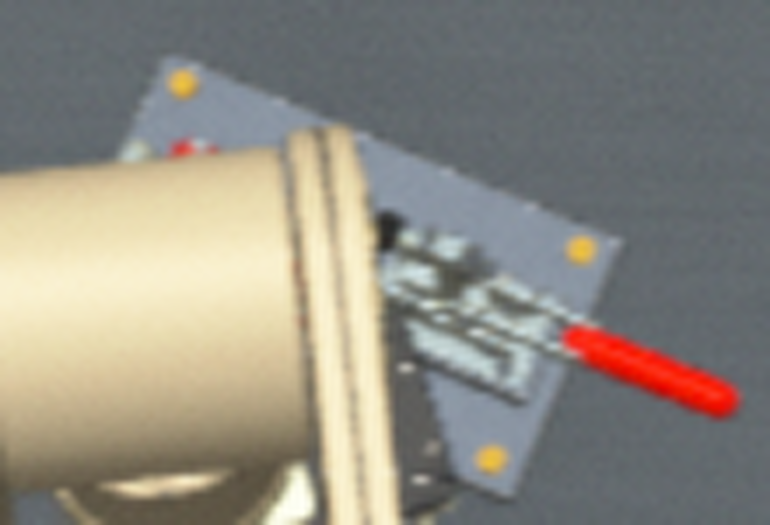

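```bash
python3 -c "
from go import *
g=lambda x,y:((x+.5)/9-.5+265,(y+.5)/9-.5+215)
for p,z in (((308,470),.051),((295,420),.065),((240,172),.060),((303,432),.065)):
  X=S.at(g(*p),z);d=X-PC;print(p,X,d@U,d@N)
for a in (.097,.099,.101,.103):
  c=S.px(PC+U*a+Z*.051)[0];print(a,(c-[265,215]+.5)*9-.5, 'foot',((S.px(PC+U*(a-.094)+Z*.06)[0])-[265,215]+.5)*9-.5)
"
```

```text
(308, 470) [0.6477 0.1577 0.051 ] 0.09995225155378964 -0.00014747805465697457
(295, 420) [0.6455 0.1491 0.065 ] 0.0911522139810461 -0.0013066142030698413
(240, 172) [0.6139 0.0726 0.06  ] 0.008389977203046817 -0.00016809407927820906
(303, 432) [0.6457 0.1534 0.065 ] 0.0951981892210429 6.502455467197943e-05
0.097 [306.2932 460.389 ] foot [236.8509 155.9589]
0.099 [307.805  466.8204] foot [238.2315 161.8573]
0.101 [309.32   473.2642] foot [239.615  167.7671]
0.103 [310.838  479.7204] foot [241.0013 173.6884]
```

```bash
python3 -c "
from go import *
g=lambda x,y:((x+.5)/9-.5+265,(y+.5)/9-.5+215)
for p in ((150,278),(350,238),(195,484),(402,440)):
 for z in (.022,):
  X=S.at(g(*p),z);d=X-PC;print(p,z,X,d@U,d@N)
t=cv2.imread('pics/top0.png')
G=lambda x,y:((x+.5)/12-.5+262,(y+.5)/12-.5+148)
for p in ((145,345),(215,365),(302,165),(385,445),(450,465),(533,255),(215,143),(470,238)):
 for z in (.025,.032):
  X=T.at(G(*p),z);d=X-PC;print('T',p,z,d@U,d@N)
"
```

```text
(150, 278) 0.022 [0.6446 0.0678 0.022 ] 0.015228965352122894 -0.030481900187832582
(350, 238) 0.022 [0.5894 0.0903 0.022 ] 0.015767294797185357 0.02906281129365871
(195, 484) 0.022 [0.6695 0.1308 0.022 ] 0.08298183207897329 -0.03036533366226569
(402, 440) 0.022 [0.614 0.153 0.022] 0.08312021034904898 0.02947051661144557
T (145, 345) 0.025 0.08606266603562694 0.03071611328563673
T (145, 345) 0.032 0.0850155802490394 0.03213418209879416
T (215, 365) 0.025 0.06706841536980082 0.028367091494085405
T (215, 365) 0.032 0.06610620320349588 0.029795656640427007
T (302, 165) 0.025 0.0679981841386952 -0.030210795264036156
T (302, 165) 0.032 0.06703181740778912 -0.028520481580985402
T (385, 445) 0.025 0.01770358869157525 0.030379722955916972
T (385, 445) 0.032 0.016961957564686773 0.03179929489049862
T (450, 465) 0.025 2.8212722559288098e-05 0.028553192974636165
T (450, 465) 0.032 -0.0006344380236477188 0.02998092654795756
T (533, 255) 0.025 0.0025265138188412238 -0.03188925267221882
T (533, 255) 0.032 0.001852699702079281 -0.030191438995658074
T (215, 143) 0.025 0.0914563673439627 -0.026613077335317495
T (215, 143) 0.032 0.09038518042462633 -0.024938839640245316
T (470, 238) 0.025 0.019526015651475874 -0.02955123621326697
T (470, 238) 0.032 0.018776241219725903 -0.027863869693829695
```

>>> carry_out --steps '[{"xyz":[0,-3,0],"rot":[0,0,-8.5]},{"xyz":[0,-7,0],"rot":[0,0,-17]},{"xyz":[0,-11,0],"rot":[0,0,-25.5]},{"xyz":[2,-15,0],"rot":[0,0,-34]},{"xyz":[4,-18,0],"rot":[0,0,-42.5]},{"xyz":[7,-20,0],"rot":[0,0,-51]},{"xyz":[9.3,-20.2,0],"rot":[0,0,-59.5]},{"xyz":[9.3,-20.2,0],"rot":[0,0,-68]},{"xyz":[9.3,-20.2,0],"rot":[0,0,-76.5]},{"xyz":[9.3,-20.2,0],"rot":[0,0,-85]}]'

```text
t: 8.6
tool_pos: [0.5536, -0.0874, 0.2216]
orientation: [-3.075, -0.643, -0.0]
force: [0.1, -0.4, -0.5]
opening: 0.0372
```

```bash
python3 -c "
from go import *
to(PIV-.126*U+.010*Z+.06*Z,down(-21.7))
t=read_camera('top')[:,:,::-1];cv2.imwrite('pics/t2.png',t)
crop('',262,140,322,195,12,'pics/f7.png',t)"
```

```text
shift cm [-0.32  0.09 -7.96] rot [ -0.     0.01 -45.32] | t 8.6 now [ 0.5536 -0.0874  0.2216] open 0.0372 F [ 0.1 -0.4 -0.5] q6 -37.8
```

View pics/f7.png

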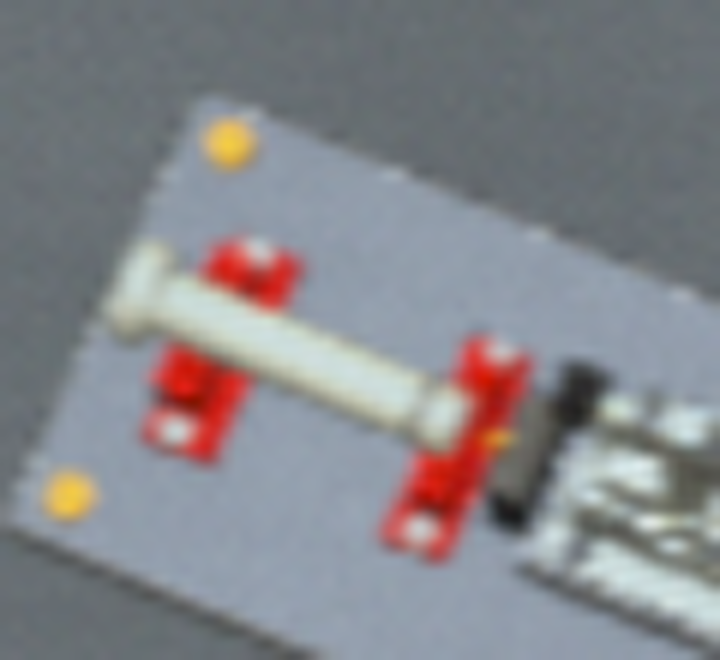

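```bash
python3 -c "
from go import *
t=cv2.imread('pics/t2.png');s=cv2.imread('pics/s1.png')
crop('',268,155,298,182,26,'pics/g1.png',t)
crop('',283,250,313,275,26,'pics/g2.png',s)"
```

```text
(no output)
```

View pics/g1.png

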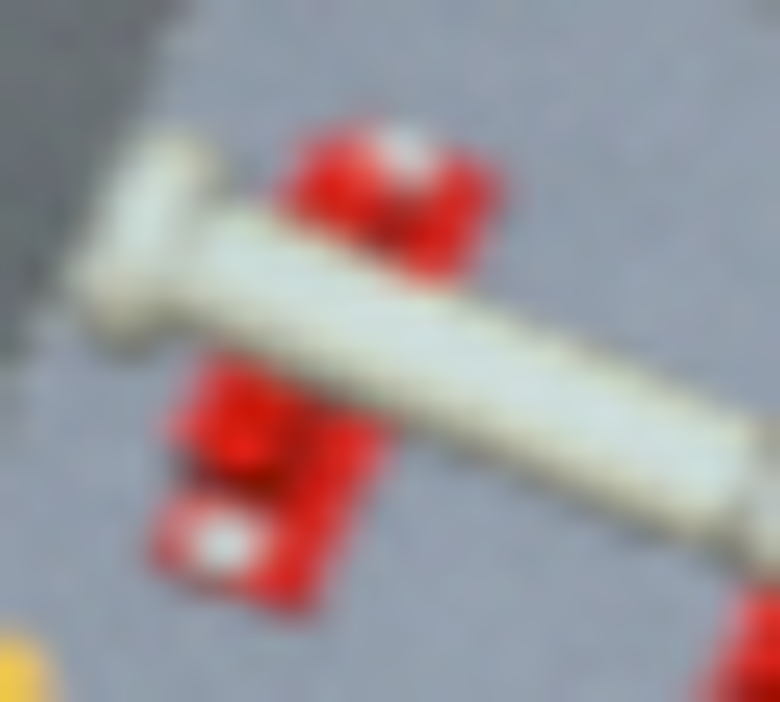

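View pics/g2.png

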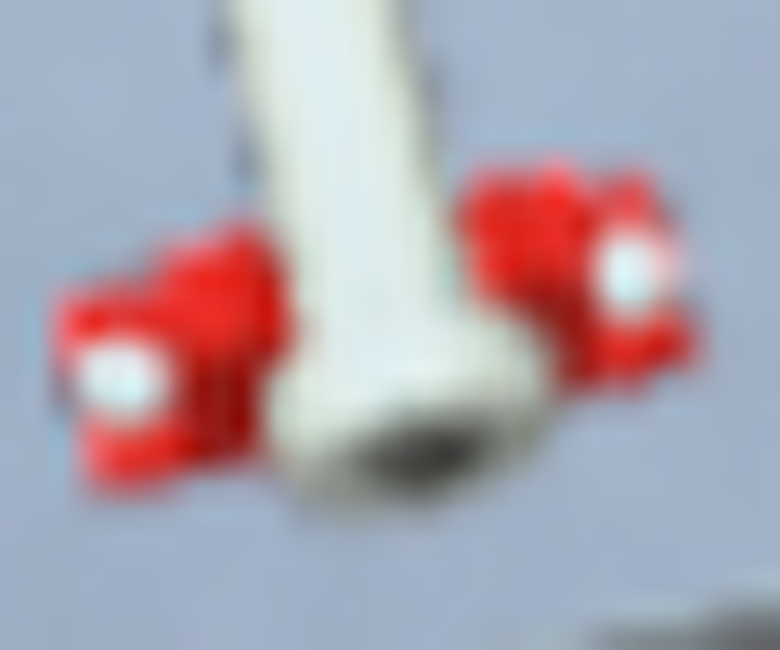

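>>> carry_out --steps '[{"xyz":[1,3,0],"rot":[0,0,-8]},{"xyz":[2,7,0],"rot":[0,0,-16]},{"xyz":[3.5,11,-1],"rot":[0,0,-24]},{"xyz":[5.5,15,-2],"rot":[0,0,-32]},{"xyz":[7,18,-3],"rot":[0,0,-40]},{"xyz":[7.6,20.2,-5],"rot":[0,0,-45.3]},{"xyz":[7.6,20.2,-7],"rot":[0,0,-45.3]},{"xyz":[7.6,20.2,-9],"rot":[0,0,-45.3]},{"xyz":[7.6,20.2,-9],"rot":[0,0,-45.3]}]'

```text
t: 9.55
tool_pos: [0.6269, 0.115, 0.1278]
orientation: [3.085, -0.578, -0.009]
force: [-1.1, -1.4, -0.4]
opening: 0.0372
```

```bash
python3 -c "
from go import *
to((.6295,.1145,.0625),down(-21.7))"
```

```text
shift cm [ 0.26 -0.05 -6.53] rot [ 0.08 -0.34 -0.48] | t 9.55 now [0.6269 0.115  0.1278] open 0.0372 F [-1.1 -1.4 -0.4] q6 27.0
```

>>> carry_out --steps '[{"xyz":[0.2,0,-3],"rot":[0,-0.3,-0.5]},{"xyz":[0.2,0,-5.5],"rot":[0,-0.3,-0.5]},{"xyz":[0.2,0,-6.5],"rot":[0,-0.3,-0.5]},{"xyz":[0.2,0,-6.5],"rot":[0,-0.3,-0.5]}]'

```text
t: 9.95
tool_pos: [0.63, 0.1147, 0.0659]
orientation: [3.084, -0.599, 0.005]
force: [0.0, 0.1, 0.3]
opening: 0.037
```

>>> carry_out --steps '[{"xyz":[0,0,0],"rot":[0,0,0]},{"xyz":[0,0,0],"rot":[0,0,0]},{"xyz":[0,0,0],"rot":[0,0,0]},{"xyz":[0,0,0],"rot":[0,0,0]},{"xyz":[0,0,0],"rot":[0,0,0]}]' --grip 0 --force 12

```text
t: 10.45
tool_pos: [0.63, 0.1161, 0.0687]
orientation: [-3.082, 0.6, -0.006]
force: [-9.6, 3.0, 8.3]
opening: 0.0168
```

```bash
python3 -c "
from go import *
p=read_state()['tool_pos'];print(p)
to(p-.003*U,down(-21.7))"
```

```text
[0.63   0.1161 0.0687]
shift cm [-0.11 -0.28  0.  ] rot [-0.04  0.23  0.33] | t 10.45 now [0.63   0.1161 0.0687] open 0.0168 F [-9.6  3.   8.3] q6 27.9
```

>>> carry_out --steps '[{"xyz":[-0.05,-0.15,0],"rot":[0,0,0]},{"xyz":[-0.1,-0.3,0],"rot":[0,0,0]},{"xyz":[-0.1,-0.3,0],"rot":[0,0,0]},{"xyz":[-0.1,-0.3,0],"rot":[0,0,0]}]'

```text
t: 10.85
tool_pos: [0.6296, 0.1147, 0.069]
orientation: [-3.08, 0.599, -0.008]
force: [-6.3, 9.4, 6.3]
opening: 0.0172
```

```bash
python3 -c "
from go import *
to((.63,.1161,.0687),down(-21.7))
im=read_camera('scene')[:,:,::-1]
crop('',255,200,335,285,7,'pics/f8.png',im)"
```

```text
shift cm [ 0.04  0.14 -0.03] rot [-0.16  0.33  0.3 ] | t 10.85 now [0.6296 0.1147 0.069 ] open 0.0172 F [-6.3  9.4  6.3] q6 27.6
```

View pics/f8.png

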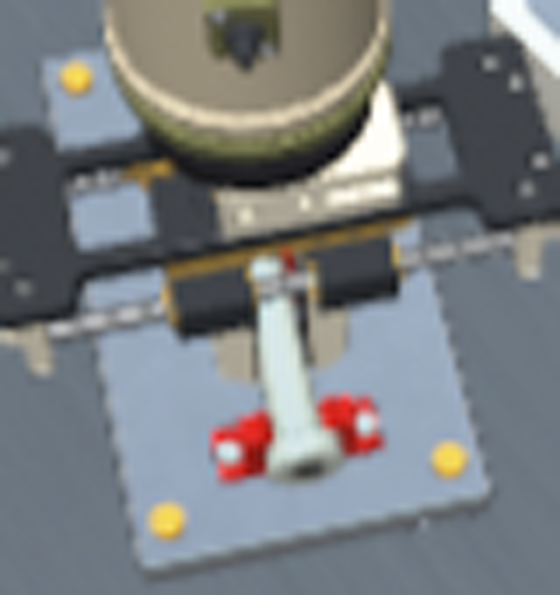

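>>> carry_out --steps '[{"xyz":[0,0,0],"rot":[0,0,0]},{"xyz":[0,0,0],"rot":[0,0,0]},{"xyz":[0,0,0],"rot":[0,0,0]},{"xyz":[0,0,-0.3],"rot":[0,0,0]},{"xyz":[0,0,-0.5],"rot":[0,0,0]},{"xyz":[0,0,-0.5],"rot":[0,0,0]},{"xyz":[0,0,-0.5],"rot":[0,0,0]}]' --grip 0.4

```text
t: 11.6
tool_pos: [0.6297, 0.1119, 0.0618]
orientation: [-3.083, 0.602, -0.008]
force: [-0.2, 0.5, 0.2]
opening: 0.0372
```

```bash
python3 -c "
from go import *
to((.6295,.1145,.0575),down(-21.7))"
```

```text
shift cm [-0.02  0.26 -0.43] rot [0.04 0.3  0.39] | t 11.6 now [0.6297 0.1119 0.0618] open 0.0372 F [-0.2  0.5  0.2] q6 27.6
```

>>> carry_out --steps '[{"xyz":[0,0,-0.2],"rot":[0,0,0]},{"xyz":[0,0,-0.4],"rot":[0,0,0]},{"xyz":[0,0,-0.4],"rot":[0,0,0]}]'

```text
t: 11.9
tool_pos: [0.6296, 0.112, 0.0576]
orientation: [-3.083, 0.602, -0.008]
force: [-0.5, 0.1, -0.3]
opening: 0.037
```

```bash
python3 -c "
from go import *
to((.6295,.1145,.0575),down(-21.7))
im=read_camera('scene')[:,:,::-1];cv2.imwrite('pics/s2.png',im)
crop('',283,250,313,275,26,'pics/g3.png',im)"
```

```text
shift cm [-0.01  0.25 -0.01] rot [0.04 0.29 0.38] | t 11.9 now [0.6296 0.112  0.0576] open 0.037 F [-0.5  0.1 -0.3] q6 27.6
```

View pics/g3.png

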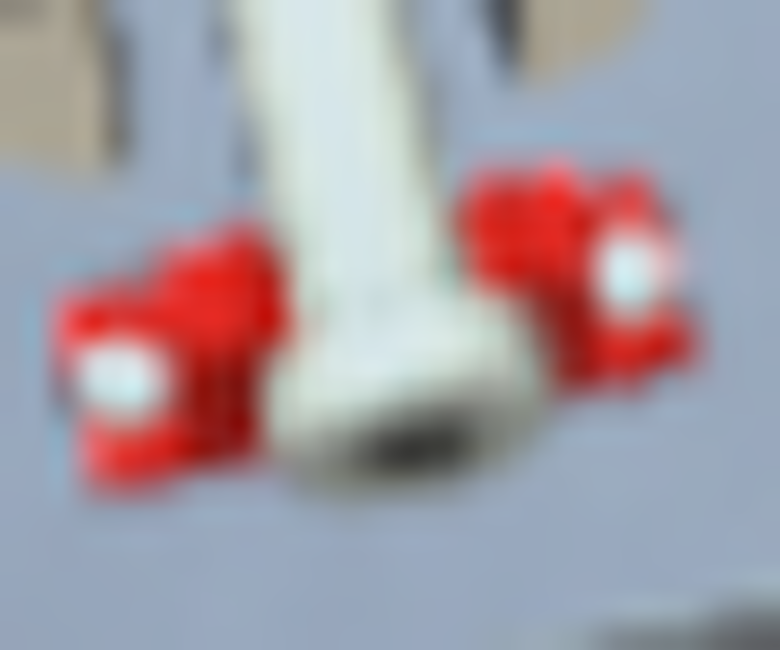

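>>> carry_out --steps '[{"xyz":[0,0,0],"rot":[0,0,0]},{"xyz":[0,0,0],"rot":[0,0,0]},{"xyz":[0,0,0],"rot":[0,0,0]},{"xyz":[0,0,0],"rot":[0,0,0]},{"xyz":[-0.05,-0.15,0],"rot":[0,0,0]},{"xyz":[-0.05,-0.15,0],"rot":[0,0,0]},{"xyz":[-0.05,-0.15,0],"rot":[0,0,0]}]' --grip 0 --force 12

```text
t: 12.65
tool_pos: [0.6284, 0.1119, 0.0582]
orientation: [-3.082, 0.6, -0.006]
force: [-5.0, 5.2, 3.4]
opening: 0.0176
```

>>> carry_out --steps '[{"xyz":[0,0,0],"rot":[0,0,0]},{"xyz":[0,0,0],"rot":[0,0,0]},{"xyz":[0,0,0],"rot":[0,0,0]},{"xyz":[0,0,0.2],"rot":[0,0,0]},{"xyz":[0,0,3],"rot":[0,0,0]},{"xyz":[0,0,8],"rot":[0,0,0]},{"xyz":[0,0,12],"rot":[0,0,0]}]' --grip 0.4

```text
t: 13.35
tool_pos: [0.6294, 0.1104, 0.1802]
orientation: [-3.083, 0.602, -0.01]
force: [1.0, -0.2, 1.5]
opening: 0.0371
```

```bash
python3 -c "
from go import *
to(PIV-.126*U+.010*Z+.06*Z,down(-21.7))
im=read_camera('scene')[:,:,::-1];cv2.imwrite('pics/s3.png',im)
crop('',283,225,313,275,13,'pics/g4.png',im)"
```

```text
shift cm [ -7.91 -19.69  -3.82] rot [0.04 0.35 0.4 ] | t 13.35 now [0.6294 0.1104 0.1802] open 0.0371 F [ 1.  -0.2  1.5] q6 27.5
```

View pics/g4.png

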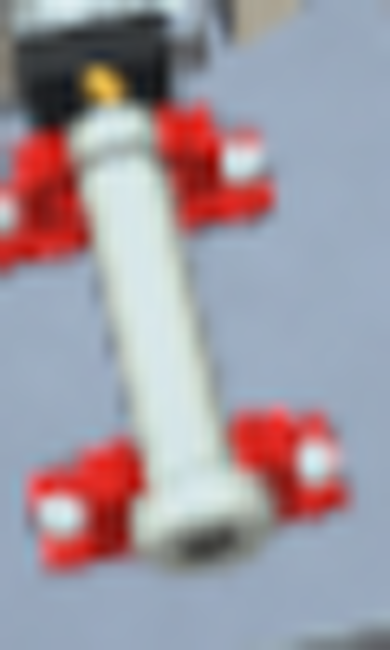

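>>> carry_out --steps '[{"xyz":[0,0,3],"rot":[0,0,0]},{"xyz":[-1,-2.5,5],"rot":[0,0,0]},{"xyz":[-2.6,-6.5,5],"rot":[0,0,0]},{"xyz":[-4.3,-10.7,5],"rot":[0,0,0]},{"xyz":[-6,-15,4],"rot":[0,0,0]},{"xyz":[-7.5,-18.5,2],"rot":[0,0,0]},{"xyz":[-7.9,-19.7,-1],"rot":[0,0.3,0.4]},{"xyz":[-7.9,-19.7,-4],"rot":[0,0.3,0.4]},{"xyz":[-7.9,-19.7,-4],"rot":[0,0.3,0.4]},{"xyz":[-7.9,-19.7,-4],"rot":[0,0.3,0.4]}]'

```text
t: 14.4
tool_pos: [0.5501, -0.0863, 0.1382]
orientation: [3.085, -0.591, -0.001]
force: [0.0, 0.4, 1.0]
opening: 0.0368
```

```bash
python3 -c "
from go import *
to(PIV-.126*U+.008*Z,down(-21.7))
im=read_camera('scene')[:,:,::-1];cv2.imwrite('pics/s4.png',im)
t=read_camera('top')[:,:,::-1];cv2.imwrite('pics/t4.png',t)
crop('',240,140,340,260,5,'pics/g5.png',im)
crop('',300,160,380,220,9,'pics/g6.png',t)"
```

```text
shift cm [ 0.02 -0.02 -5.82] rot [ 0.02 -0.03 -0.01] | t 14.4 now [ 0.5501 -0.0863  0.1382] open 0.0368 F [0.  0.4 1. ] q6 7.5
```

View pics/g5.png

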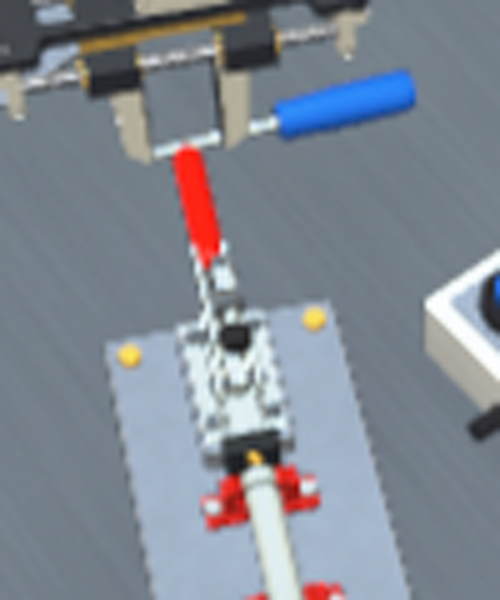

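View pics/g6.png

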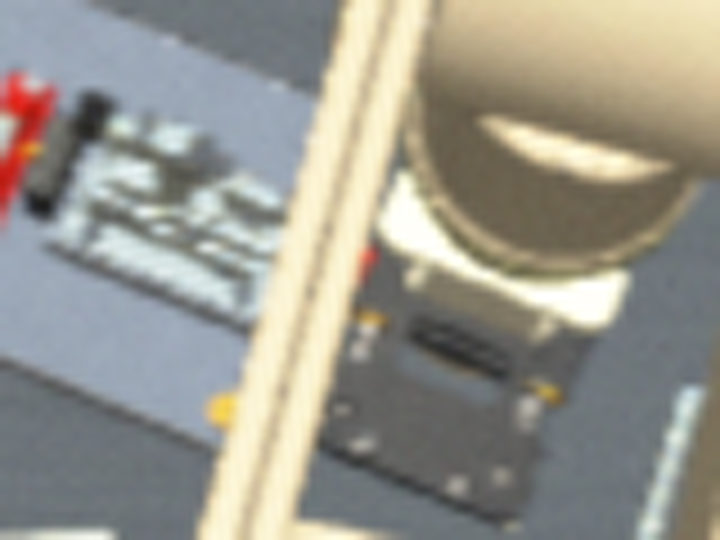

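>>> carry_out --steps '[{"xyz":[0,0,-3],"rot":[0,0,0]},{"xyz":[0,0,-5],"rot":[0,0,0]},{"xyz":[0,0,-5.8],"rot":[0,0,0]},{"xyz":[0,0,-5.8],"rot":[0,0,0]},{"xyz":[0,0,-5.8],"rot":[0,0,0]}]'

```text
t: 15.0
tool_pos: [0.5515, -0.0865, 0.0818]
orientation: [3.085, -0.59, 0.004]
force: [0.5, 0.5, 1.5]
opening: 0.0368
```

>>> carry_out --steps '[{"xyz":[0,0,0],"rot":[0,0,0]},{"xyz":[0,0,0],"rot":[0,0,0]},{"xyz":[0,0,0],"rot":[0,0,0]},{"xyz":[0,0,0],"rot":[0,0,0]},{"xyz":[0,0,0],"rot":[0,0,0]}]' --grip 0 --force 20

```text
t: 15.5
tool_pos: [0.5498, -0.0863, 0.0801]
orientation: [3.085, -0.591, -0.001]
force: [-4.2, 0.5, 3.3]
opening: 0.0159
```

```bash
cat >> go.py <<'E'
def arc(th_deg_from_open, r=.126):
    # position of grip point about pivot; start angle atan2(10,-126)
    a=np.radians(175.46-th_deg_from_open); return r*(np.cos(a)*U+np.sin(a)*Z)
E
python3 -c "
from go import *
s=read_state();print(s['tool_pos'],s['opening'],s['force'])
p=s['tool_pos']-PIV;print(p@U,p@N,p@Z)
for th in range(8,105,8): 
  d=(arc(th)-arc(0))*100; print(th,np.round(d,1),'rot',np.round(N*th*.55,1))
"
```

```text
[ 0.5498 -0.0863  0.0801] 0.015947256541400143 [-4.1849  0.4614  3.3312]
-0.12598626134153326 0.0005414981691242335 0.00814767757927927
8 [0.1 0.2 1.7] rot [-4.1  1.6  0. ]
16 [0.3 0.7 3.4] rot [-8.2  3.3  0. ]
24 [0.6 1.4 5. ] rot [-12.3   4.9   0. ]
32 [0.9 2.3 6.5] rot [-16.4   6.5   0. ]
40 [1.3 3.3 7.8] rot [-20.4   8.1   0. ]
48 [1.8 4.6 9. ] rot [-24.5   9.8   0. ]
56 [ 2.4  5.9 10. ] rot [-28.6  11.4   0. ]
64 [ 2.9  7.4 10.7] rot [-32.7  13.    0. ]
72 [ 3.6  8.9 11.3] rot [-36.8  14.6   0. ]
80 [ 4.2 10.6 11.5] rot [-40.9  16.3   0. ]
88 [ 4.9 12.2 11.6] rot [-45.   17.9   0. ]
96 [ 5.5 13.8 11.4] rot [-49.1  19.5   0. ]
104 [ 6.1 15.4 10.9] rot [-53.1  21.1   0. ]
```

>>> carry_out --steps '[{"xyz":[0.1,0.2,1.7],"rot":[-4.1,1.6,0]},{"xyz":[0.3,0.7,3.4],"rot":[-8.2,3.3,0]},{"xyz":[0.6,1.4,5],"rot":[-12.3,4.9,0]},{"xyz":[0.9,2.3,6.5],"rot":[-16.4,6.5,0]},{"xyz":[1.3,3.3,7.8],"rot":[-20.4,8.1,0]},{"xyz":[1.8,4.6,9],"rot":[-24.5,9.8,0]},{"xyz":[1.8,4.6,9],"rot":[-24.5,9.8,0]}]'

```text
t: 16.2
tool_pos: [0.569, -0.0384, 0.1712]
orientation: [2.636, -0.501, -0.119]
force: [-7.6, -1.9, 5.7]
opening: 0.0165
```

```bash
python3 -c "
from go import *
s=read_state();print(s['tool_pos'],s['opening'],s['force'],s['q'])
p=s['tool_pos']-PIV;print(p@U,p@N,p@Z,np.linalg.norm(p), 175.46-np.degrees(np.arctan2(p@Z,p@U)))
im=read_camera('scene')[:,:,::-1];cv2.imwrite('pics/s5.png',im)
for th in range(56,113,8): 
  d=(arc(th)-arc(48))*100; print(th,np.round(d,1),'rot',np.round(N*(th-48)*.55,1))
"
```

```text
[ 0.569  -0.0384  0.1712] 0.01651298064888888 [-7.6078 -1.9125  5.6586] [ 0.0956  0.2976  1.4867 -0.4103  1.5801  0.5139]
-0.07441036507649171 0.00046669951132567483 0.09920728564364194 0.12401292579416798 48.58829093232113
56 [0.5 1.4 1. ] rot [-4.1  1.6  0. ]
64 [1.1 2.8 1.7] rot [-8.2  3.3  0. ]
72 [1.7 4.4 2.3] rot [-12.3   4.9   0. ]
80 [2.4 6.  2.5] rot [-16.4   6.5   0. ]
88 [3.  7.6 2.6] rot [-20.4   8.1   0. ]
96 [3.7 9.3 2.4] rot [-24.5   9.8   0. ]
104 [ 4.3 10.8  1.9] rot [-28.6  11.4   0. ]
112 [ 4.9 12.4  1.3] rot [-32.7  13.    0. ]
```

View pics/s5.png

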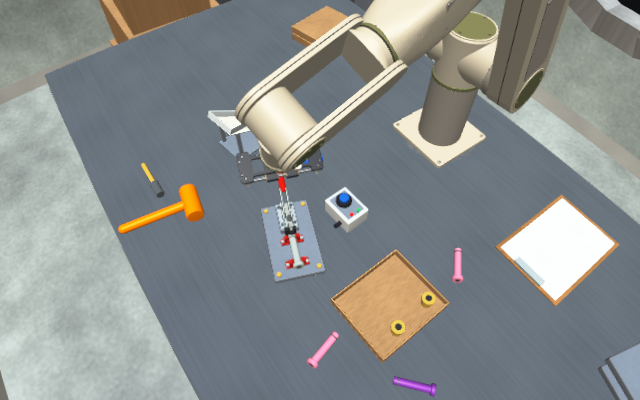

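>>> carry_out --steps '[{"xyz":[0.5,1.4,1],"rot":[-4.1,1.6,0]},{"xyz":[1.1,2.8,1.7],"rot":[-8.2,3.3,0]},{"xyz":[1.7,4.4,2.3],"rot":[-12.3,4.9,0]},{"xyz":[2.4,6,2.5],"rot":[-16.4,6.5,0]},{"xyz":[2.7,6.8,2.6],"rot":[-18.4,7.3,0]},{"xyz":[3,7.6,2.6],"rot":[-20.4,8.1,0]},{"xyz":[3.4,8.5,2.5],"rot":[-22.5,9,0]},{"xyz":[3.7,9.3,2.4],"rot":[-24.5,9.8,0]},{"xyz":[3.7,9.3,2.4],"rot":[-24.5,9.8,0]}]'

```text
t: 17.15
tool_pos: [0.6043, 0.0511, 0.1929]
orientation: [2.182, -0.418, -0.215]
force: [-10.1, -12.8, 1.8]
opening: 0.0167
```

```bash
python3 -c "
from go import *
s=read_state();print(s['tool_pos'],s['opening'],s['force'])
p=s['tool_pos']-PIV;print(p@U,p@N,p@Z,np.linalg.norm(p), 175.46-np.degrees(np.arctan2(p@Z,p@U)),s['force']@U)
im=read_camera('scene')[:,:,::-1];cv2.imwrite('pics/s6.png',im)
crop('',220,140,340,290,4,'pics/g7.png',im)
"
```

```text
[0.6043 0.0511 0.1929] 0.016678461221977536 [-10.1385 -12.8045   1.8058]
0.02190349976432038 0.0007320327269188404 0.12086434203698714 0.1228352081036731 95.73187925886364 -15.645702888099576
```

View pics/g7.png

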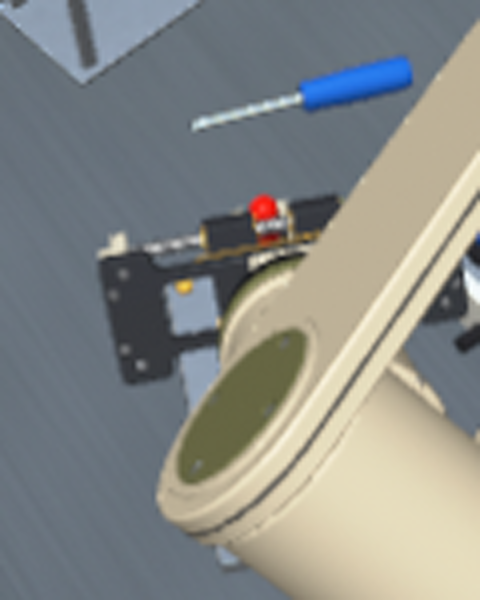

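>>> carry_out --steps '[{"xyz":[0.1,0.3,0],"rot":[0,0,0]},{"xyz":[0.1,0.3,0],"rot":[0,0,0]},{"xyz":[0.1,0.3,0],"rot":[0,0,0]}]'

```text
t: 17.5
tool_pos: [0.6046, 0.052, 0.1927]
orientation: [2.182, -0.421, -0.218]
force: [-11.4, -19.2, -3.7]
opening: 0.0163
```

```bash
python3 -c "
from go import *
s=read_state();print(s['tool_pos'],s['opening'],s['force'])
p=s['tool_pos']-PIV;print(p@U,p@N,p@Z,np.linalg.norm(p), 175.46-np.degrees(np.arctan2(p@Z,p@U)),s['force']@U)
print(s['orientation'], R.from_rotvec(s['orientation']).as_matrix())
"
```

```text
[0.6046 0.052  0.1927] 0.016317270366916728 [-11.4153 -19.2279  -3.7155]
0.022809448662841545 0.0007845722993384926 0.12066864636655024 0.12280801569087928 96.1640669706581 -22.086069341963082
[ 2.1824 -0.4206 -0.2176] [[ 0.9274 -0.2204 -0.3023]
 [-0.374  -0.5577 -0.741 ]
 [-0.0052  0.8002 -0.5997]]
```

>>> carry_out --steps '[{"xyz":[0,-0.2,0],"rot":[0,0,0]},{"xyz":[0,-0.2,0],"rot":[0,0,0]},{"xyz":[0,-0.2,0],"rot":[0,0,0]},{"xyz":[0,-0.2,0],"rot":[0,0,0]},{"xyz":[0.9,2.2,1.8],"rot":[0,0,0]},{"xyz":[1.8,4.4,3.6],"rot":[0,0,0]},{"xyz":[2.7,6.7,5.4],"rot":[0,0,0]},{"xyz":[3,7,9],"rot":[4,-2,0]},{"xyz":[1,6,12],"rot":[8,-4,0]},{"xyz":[-3,5,12],"rot":[14,-6,0]}]' --grip 0.4

```text
t: 18.5
tool_pos: [0.5848, 0.1079, 0.318]
orientation: [2.437, -0.471, -0.145]
force: [0.6, -1.6, 2.1]
opening: 0.037
```

```bash
python3 -c "
from go import *
to((.4403,.066,.14),down(-21.7))
im=read_camera('scene')[:,:,::-1];cv2.imwrite('pics/s7.png',im)
t=read_camera('top')[:,:,::-1];cv2.imwrite('pics/t7.png',t)
crop('',240,150,340,290,4.2,'pics/g8.png',im)
crop('',260,140,360,220,7,'pics/g9.png',t)
"
```

```text
shift cm [-14.45  -4.19 -17.8 ] rot [ 35.68 -13.43   0.18] | t 18.5 now [0.5848 0.1079 0.318 ] open 0.037 F [ 0.6 -1.6  2.1] q6 35.4
```

View pics/g8.png

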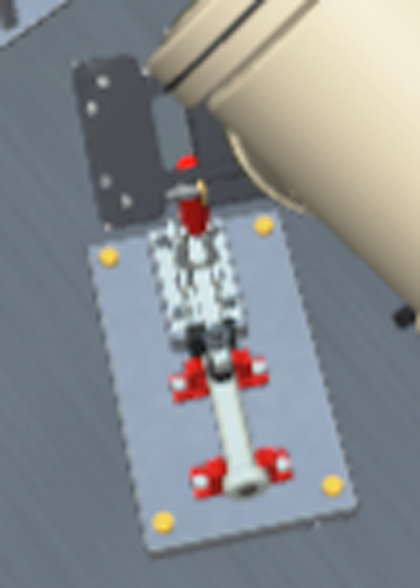

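View pics/g9.png

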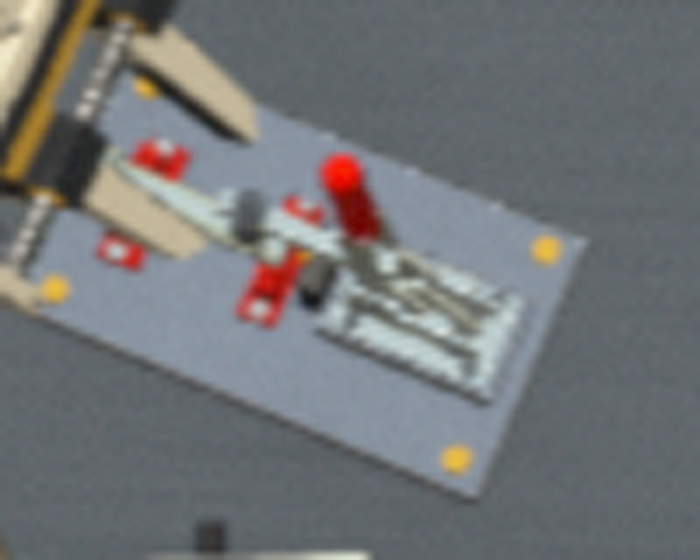

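>>> carry_out --steps '[{"xyz":[-3,-0.5,0],"rot":[6,-2.3,0]},{"xyz":[-6,-1,0],"rot":[12,-4.5,0]},{"xyz":[-9,-2,-2],"rot":[18,-6.8,0]},{"xyz":[-12,-3,-5],"rot":[24,-9,0]},{"xyz":[-14,-4,-8],"rot":[30,-11.3,0]},{"xyz":[-14.5,-4.2,-12],"rot":[35.7,-13.4,0]},{"xyz":[-14.5,-4.2,-16],"rot":[35.7,-13.4,0]},{"xyz":[-14.5,-4.2,-18],"rot":[35.7,-13.4,0]},{"xyz":[-14.5,-4.2,-18],"rot":[35.7,-13.4,0]}]' --grip 0

```text
t: 19.5
tool_pos: [0.4358, 0.0644, 0.1318]
orientation: [3.078, -0.589, -0.021]
force: [0.7, -0.6, 1.1]
opening: 0.0004
```

```bash
python3 -c "
from go import *
to((.4403,.066,.089),down(-21.7))
print('exp handle end T',(T.px(PIV+.024*U+.149*Z)[0]-[260,140]+.5)*7-.5)
im=read_camera('scene')[:,:,::-1];
crop('',240,150,380,260,5,'pics/g10.png',im)
"
```

```text
shift cm [ 0.45  0.16 -4.28] rot [ 0.27 -0.84 -0.02] | t 19.5 now [0.4358 0.0644 0.1318] open 0.0004 F [ 0.7 -0.6  1.1] q6 23.7
exp handle end T [332.6279 166.0169]
```

View pics/g10.png

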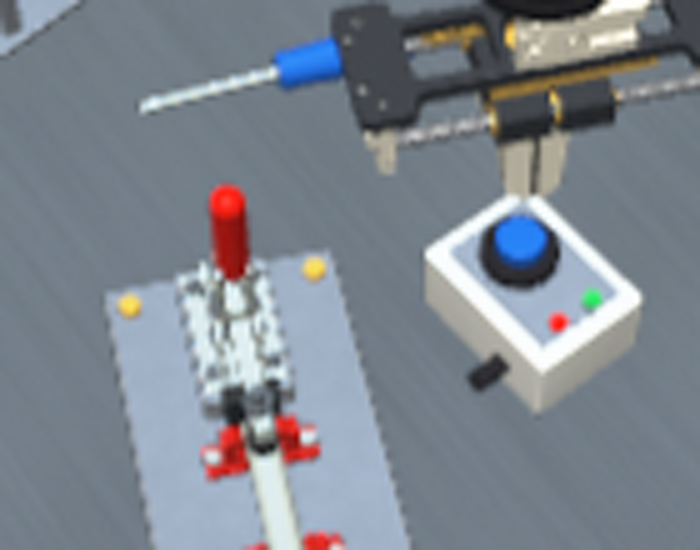

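>>> carry_out --steps '[{"xyz":[0.4,0.2,-1.5],"rot":[0.3,-0.8,0]},{"xyz":[0.4,0.2,-3.5],"rot":[0.3,-0.8,0]},{"xyz":[0.4,0.2,-4],"rot":[0.3,-0.8,0]},{"xyz":[0.4,0.2,-4.5],"rot":[0.3,-0.8,0]},{"xyz":[0.4,0.2,-4.8],"rot":[0.3,-0.8,0]},{"xyz":[0.4,0.2,-4.8],"rot":[0.3,-0.8,0]}]'

```text
t: 20.15
tool_pos: [0.4429, 0.0669, 0.0878]
orientation: [-3.083, 0.59, -0.01]
force: [0.5, 0.5, 2.1]
opening: 0.0005
```

```bash
python3 -c "
from go import *
to((.4403,.066,.083),down(-21.7))
X,r=tri((285.2,188.6),(308.4,164.1));d=X-PIV;print('tip',X,r,d@U,d@N,d@Z)
"
```

```text
shift cm [-0.26 -0.09 -0.48] rot [-0.08  0.38 -0.04] | t 20.15 now [0.4429 0.0669 0.0878] open 0.0005 F [0.5 0.5 2.1] q6 23.6
tip [0.6037 0.0489 0.2215] [np.float64(0.0003473031963266204), np.float64(0.00034730319632643057)] 0.019596050522053765 0.0004932227047129996 0.1495294230962418
```

```bash
python3 -c "
from go import *
g=lambda x,y:((x+.5)/5-.5+240,(y+.5)/5-.5+150)
h=lambda x,y:((x+.5)/7-.5+260,(y+.5)/7-.5+140)
a,ra=tri(g(228,197),h(342,172));b,rb=tri(g(233,272),h(368,235))
d=a-b;print(a,b,ra[0],rb[0],np.linalg.norm(d),np.degrees(np.arctan2(d@U,d@Z)),np.degrees(np.arctan2(d@N,d@Z)))
for lean in (0,5,10):
  l=np.radians(lean);e=np.sin(l)*U+np.cos(l)*Z
  q=a-.06*e; print(lean,(S.px(q)[0]-[240,150]+.5)*5-.5,(T.px(q)[0]-[260,140]+.5)*7-.5)
"
```

```text
[0.6039 0.0489 0.2201] [0.5992 0.0367 0.1397] 0.0002601887884513891 0.0006259469542559281 0.08144016076096232 9.244416219635358 0.0725691760298329
0 [236.8968 270.5181] [340.6496 209.7269]
5 [234.7898 261.4997] [352.3554 214.4899]
10 [232.6485 252.0608] [364.0021 218.9445]
```

>>> carry_out --steps '[{"xyz":[-0.1,0,-0.3],"rot":[0,0,0]},{"xyz":[-0.1,0,-0.5],"rot":[0,0,0]},{"xyz":[-0.1,0,-0.7],"rot":[0,0,0]},{"xyz":[-0.1,0,-0.7],"rot":[0,0,0]}]'

```text
t: 20.55
tool_pos: [0.4426, 0.0669, 0.0829]
orientation: [-3.083, 0.59, -0.012]
force: [-7.2, 0.5, 25.9]
opening: 0.0006
```

```bash
python3 -c "
from go import *
s=read_state();print(s['force'],s['tool_pos'])
im=read_camera('scene')[:,:,::-1];
crop('',310,165,380,240,8,'pics/g11.png',im)
"
```

```text
[-7.2075  0.4668 25.8565] [0.4426 0.0669 0.0829]
```

View pics/g11.png

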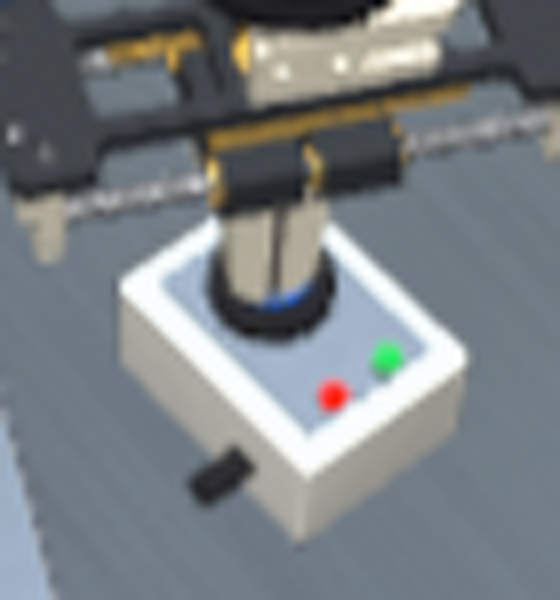

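```bash
cat >> go.py <<'E'
RL=R.from_rotvec([2.182,-.421,-.218]).as_matrix()
PL=np.array([.604,.050,.1925])
E
python3 -c "
from go import *
to(PL-.12*RL[:,2],RL)"
```

```text
shift cm [19.77  7.21 18.16] rot [-49.34  20.48  -0.35] | t 20.6 now [0.4426 0.0669 0.0829] open 0.0004 F [-8.2  0.4 25.1] q6 23.6
```

>>> carry_out --steps '[{"xyz":[0,0,3],"rot":[0,0,0]},{"xyz":[0,1,8],"rot":[-5,2,0]},{"xyz":[2,3,13],"rot":[-11,4.5,0]},{"xyz":[5,6,18],"rot":[-17,7,0]},{"xyz":[9,8,20],"rot":[-23,9.5,0]},{"xyz":[13,8,20],"rot":[-29,12,0]},{"xyz":[17,7.5,19],"rot":[-35,14.5,0]},{"xyz":[19.8,7.2,18.2],"rot":[-42,17.5,0]},{"xyz":[19.8,7.2,18.2],"rot":[-49.3,20.5,-0.3]},{"xyz":[19.8,7.2,18.2],"rot":[-49.3,20.5,-0.3]}]' --grip 0.4

```text
t: 21.6
tool_pos: [0.6386, 0.1384, 0.2531]
orientation: [2.169, -0.415, -0.234]
force: [-0.9, 0.2, -2.8]
opening: 0.037
```

```bash
python3 -c "
from go import *
to(PL,RL)
im=read_camera('scene')[:,:,::-1];
crop('',240,150,380,260,5,'pics/g12.png',im)
t=read_camera('top')[:,:,::-1]
crop('',260,140,360,220,7,'pics/g13.png',t)
"
```

```text
shift cm [-3.46 -8.84 -6.06] rot [ 0.54 -0.92  0.14] | t 21.6 now [0.6386 0.1384 0.2531] open 0.037 F [-0.9  0.2 -2.8] q6 32.3
```

View pics/g13.png

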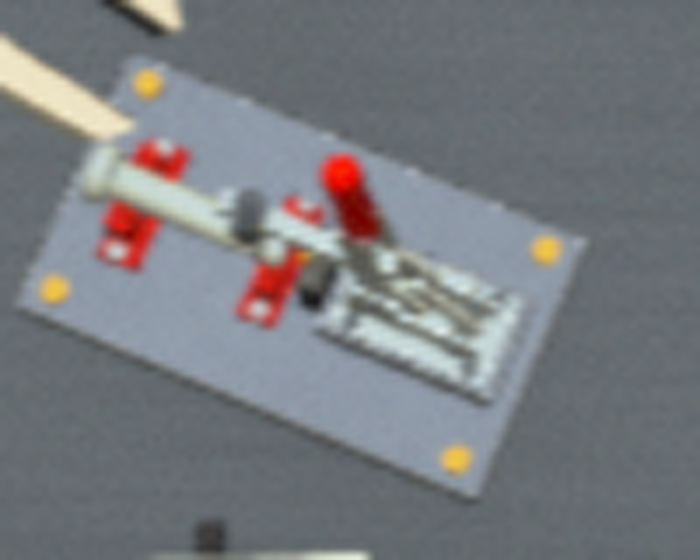

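>>> carry_out --steps '[{"xyz":[-0.9,-2.2,-1.8],"rot":[0,0,0]},{"xyz":[-1.8,-4.5,-3.6],"rot":[0,0,0]},{"xyz":[-1.8,-4.5,-3.6],"rot":[0,0,0]},{"xyz":[-1.8,-4.5,-3.6],"rot":[0,0,0]}]'

```text
t: 22.1
tool_pos: [0.6207, 0.0932, 0.2279]
orientation: [2.184, -0.424, -0.221]
force: [0.0, 0.7, 0.8]
opening: 0.0367
```

```bash
python3 -c "
from go import *
to(PL,RL)"
```

```text
shift cm [-1.67 -4.32 -3.54] rot [-0.13 -0.01  0.18] | t 22.1 now [0.6207 0.0932 0.2279] open 0.0367 F [0.  0.7 0.8] q6 35.8
```

>>> carry_out --steps '[{"xyz":[-0.9,-2.2,-1.8],"rot":[0,0,0]},{"xyz":[-1.7,-4.3,-3.5],"rot":[0,0,0]},{"xyz":[-1.7,-4.3,-3.5],"rot":[0,0,0]},{"xyz":[-1.7,-4.3,-3.5],"rot":[0,0,0]}]'

```text
t: 22.5
tool_pos: [0.6047, 0.0514, 0.193]
orientation: [2.183, -0.424, -0.219]
force: [-0.0, -0.1, 0.3]
opening: 0.0371
```

>>> carry_out --steps '[{"xyz":[0,0,0],"rot":[0,0,0]},{"xyz":[0,0,0],"rot":[0,0,0]},{"xyz":[0,0,0],"rot":[0,0,0]},{"xyz":[0,0,0],"rot":[0,0,0]},{"xyz":[0,0,0],"rot":[0,0,0]}]' --grip 0 --force 20

```text
t: 23.0
tool_pos: [0.6043, 0.0513, 0.1916]
orientation: [2.182, -0.422, -0.22]
force: [0.7, 2.4, 4.7]
opening: 0.0164
```

```bash
python3 -c "
from go import *
s=read_state();print(s['tool_pos'],s['opening'],s['force'])
p=s['tool_pos']-PIV;print(p@U,p@N,p@Z)
for th in list(range(88,-1,-8))+[-3]: 
  d=(arc(th,.1245)-arc(95.5,.1245))*100; print(th,np.round(d,1),'rot',np.round(N*(th-95.5)*.55,1))
"
```

```text
[0.6043 0.0513 0.1916] 0.016402631043315304 [0.7246 2.4453 4.6522]
0.022034939272478564 0.0008590998237627102 0.11957419549257091
88 [-0.6 -1.5  0.2] rot [ 3.8 -1.5 -0. ]
80 [-1.2 -3.1  0.1] rot [ 7.9 -3.2 -0. ]
72 [-1.9 -4.7 -0.2] rot [12.  -4.8 -0. ]
64 [-2.5 -6.2 -0.7] rot [16.1 -6.4 -0. ]
56 [-3.1 -7.7 -1.4] rot [20.2 -8.  -0. ]
48 [-3.6 -9.1 -2.4] rot [24.3 -9.7 -0. ]
40 [ -4.1 -10.3  -3.5] rot [ 28.4 -11.3  -0. ]
32 [ -4.5 -11.3  -4.8] rot [ 32.4 -12.9  -0. ]
24 [ -4.8 -12.2  -6.3] rot [ 36.5 -14.5  -0. ]
16 [ -5.1 -12.8  -7.9] rot [ 40.6 -16.2  -0. ]
8 [ -5.3 -13.3  -9.6] rot [ 44.7 -17.8  -0. ]
0 [ -5.4 -13.5 -11.3] rot [ 48.8 -19.4  -0. ]
-3 [ -5.4 -13.6 -11.9] rot [ 50.3 -20.   -0. ]
```

>>> carry_out --steps '[{"xyz":[-0.6,-1.5,0.2],"rot":[3.8,-1.5,0]},{"xyz":[-1.2,-3.1,0.1],"rot":[7.9,-3.2,0]},{"xyz":[-1.9,-4.7,-0.2],"rot":[12,-4.8,0]},{"xyz":[-2.5,-6.2,-0.7],"rot":[16.1,-6.4,0]},{"xyz":[-3.1,-7.7,-1.4],"rot":[20.2,-8,0]},{"xyz":[-3.6,-9.1,-2.4],"rot":[24.3,-9.7,0]},{"xyz":[-4.1,-10.3,-3.5],"rot":[28.4,-11.3,0]},{"xyz":[-4.1,-10.3,-3.5],"rot":[28.4,-11.3,0]}]'

```text
t: 23.8
tool_pos: [0.5624, -0.0532, 0.1544]
orientation: [2.708, -0.522, -0.118]
force: [5.9, 4.1, -6.6]
opening: 0.0167
```

```bash
python3 -c "
from go import *
s=read_state();print(s['tool_pos'],s['opening'],s['force'])
p=s['tool_pos']-PIV;print(p@U,p@N,p@Z,np.linalg.norm(p), 175.46-np.degrees(np.arctan2(p@Z,p@U)))
for th in list(range(32,-1,-8))+[-3]: 
  d=(arc(th,.1245)-arc(40,.1245))*100; print(th,np.round(d,1),'rot',np.round(N*(th-40)*.55,1))
im=read_camera('scene')[:,:,::-1];
crop('',240,150,380,260,5,'pics/g14.png',im)
"
```

```text
[ 0.5624 -0.0532  0.1544] 0.01672810324906491 [ 5.938   4.0847 -6.6407]
-0.09052402595023284 0.0010970472542121842 0.08242889753650533 0.12243498656838288 37.78020467393179
32 [-0.4 -1.  -1.3] rot [ 4.1 -1.6 -0. ]
24 [-0.8 -1.9 -2.8] rot [ 8.2 -3.3 -0. ]
16 [-1.  -2.6 -4.4] rot [12.3 -4.9 -0. ]
8 [-1.2 -3.  -6. ] rot [16.4 -6.5 -0. ]
0 [-1.3 -3.3 -7.7] rot [20.4 -8.1 -0. ]
-3 [-1.3 -3.3 -8.4] rot [22.  -8.7 -0. ]
```

View pics/g14.png

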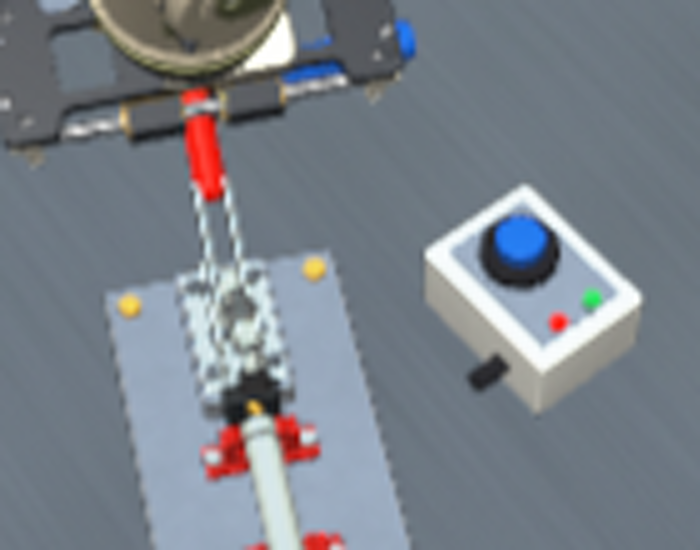

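>>> carry_out --steps '[{"xyz":[-0.4,-1,-1.3],"rot":[4.1,-1.6,0]},{"xyz":[-0.8,-1.9,-2.8],"rot":[8.2,-3.3,0]},{"xyz":[-1,-2.6,-4.4],"rot":[12.3,-4.9,0]},{"xyz":[-1.2,-3,-6],"rot":[16.4,-6.5,0]},{"xyz":[-1.3,-3.3,-7.4],"rot":[20.4,-8.1,0]},{"xyz":[-1.3,-3.3,-7.7],"rot":[20.4,-8.1,0]},{"xyz":[-1.3,-3.3,-7.7],"rot":[20.4,-8.1,0]},{"xyz":[-1.3,-3.3,-7.7],"rot":[20.4,-8.1,0]}]'

```text
t: 24.65
tool_pos: [0.5505, -0.0855, 0.0816]
orientation: [3.075, -0.586, -0.02]
force: [-9.7, 1.5, 21.4]
opening: 0.0164
```

```bash
python3 -c "
from go import *
s=read_state();print(s['tool_pos'],s['opening'],s['force'],s['orientation'])
p=s['tool_pos']-PIV;print(p@U,p@N,p@Z,np.linalg.norm(p), 175.46-np.degrees(np.arctan2(p@Z,p@U)))
"
```

```text
[ 0.5505 -0.0855  0.0816] 0.016365964069197287 [-9.733   1.5158 21.3564] [ 3.0748 -0.5857 -0.0198]
-0.12496485359756168 0.00019853757358865011 0.009609489804361937 0.12533393932262837 -0.1427492097730294
```

>>> carry_out --steps '[{"xyz":[0,0,0],"rot":[0,0,0]},{"xyz":[0,0,0],"rot":[0,0,0]},{"xyz":[0,0,0],"rot":[0,0,0]},{"xyz":[0,0,3],"rot":[0,0,0]},{"xyz":[0,0,7],"rot":[0.6,-0.3,0]},{"xyz":[0,0,11],"rot":[1.2,-0.6,0]},{"xyz":[1,3,13],"rot":[1.2,-0.6,0]},{"xyz":[3,7,14],"rot":[1.2,-0.6,0]},{"xyz":[5,11.5,14],"rot":[1.2,-0.6,0]},{"xyz":[7,16,13],"rot":[1.2,-0.6,0]}]' --grip 0.4

```text
t: 25.65
tool_pos: [0.6216, 0.076, 0.211]
orientation: [-3.073, 0.587, 0.004]
force: [0.1, -0.4, 0.4]
opening: 0.0372
```

```bash
python3 -c "
from go import *
to((.629,.1105,.13),down(-21.7))
im=read_camera('scene')[:,:,::-1];cv2.imwrite('pics/s8.png',im)
t=read_camera('top')[:,:,::-1];cv2.imwrite('pics/t8.png',t)
crop('',240,150,380,290,4.2,'pics/g15.png',im)
from seg import blobs
for a,im,r in(('S',im,(255,160,330,210)),('T',t,(320,175,370,215))):
  for n,c,p in blobs(im,(0,150,90),(6,255,255),r,10): 
    pc=p-p.mean(0);u=np.linalg.svd(pc,full_matrices=False)[2][0];k=pc@u
    print(a,n,c,p.mean(0)+u*k.min(),p.mean(0)+u*k.max())
"
```

```text
shift cm [ 0.74  3.45 -8.1 ] rot [-0.75 -0.01 -0.07] | t 25.65 now [0.6216 0.076  0.211 ] open 0.0372 F [ 0.1 -0.4  0.4] q6 23.4
S 15 [281.07 188.07] [279.0004 188.0765] [283.005  188.0574]
T 130 [347.79 192.72] [335.7185 187.6741] [359.2151 197.4849]
```

View pics/g15.png

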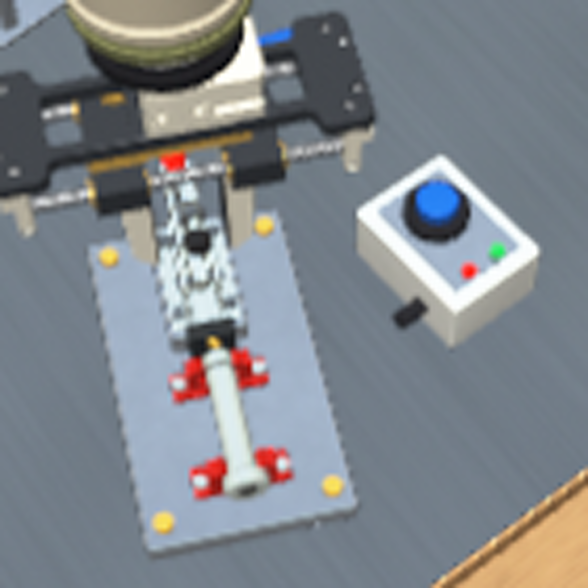

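>>> carry_out --steps '[{"xyz":[0.3,1.5,0],"rot":[-0.7,0,0]},{"xyz":[0.7,3.4,-3],"rot":[-0.7,0,0]},{"xyz":[0.7,3.4,-7],"rot":[-0.7,0,0]},{"xyz":[0.7,3.4,-8],"rot":[-0.7,0,0]},{"xyz":[0.7,3.4,-8],"rot":[-0.7,0,0]}]'

```text
t: 26.25
tool_pos: [0.6247, 0.1079, 0.126]
orientation: [3.084, -0.588, -0.015]
force: [-0.4, 0.5, 0.9]
opening: 0.0374
```

```bash
python3 -c "
from go import *
to((.629,.1105,.0585),down(-21.7))"
```

```text
shift cm [ 0.43  0.26 -6.75] rot [-0.02 -0.57 -0.11] | t 26.25 now [0.6247 0.1079 0.126 ] open 0.0374 F [-0.4  0.5  0.9] q6 26.7
```

>>> carry_out --steps '[{"xyz":[0,0,-2.5],"rot":[0,0,0]},{"xyz":[0,0,-5],"rot":[0,0,0]},{"xyz":[0,0,-6],"rot":[0,0,0]},{"xyz":[0,0,-6],"rot":[0,0,0]},{"xyz":[0,0,-6],"rot":[0,0,0]}]'

```text
t: 26.75
tool_pos: [0.6279, 0.1083, 0.0707]
orientation: [-3.085, 0.589, 0.003]
force: [-0.4, 0.4, -0.6]
opening: 0.0374
```

```bash
python3 -c "
from go import *
to((.629,.1105,.0585),down(-21.7))"
```

```text
shift cm [ 0.11  0.22 -1.22] rot [-0.08 -0.11 -0.1 ] | t 26.75 now [0.6279 0.1083 0.0707] open 0.0374 F [-0.4  0.4 -0.6] q6 26.7
```

>>> carry_out --steps '[{"xyz":[0.1,0.2,-0.8],"rot":[0,0,0]},{"xyz":[0.1,0.2,-1.2],"rot":[0,0,0]},{"xyz":[0.1,0.2,-1.2],"rot":[0,0,0]},{"xyz":[0.1,0.2,-1.2],"rot":[0,0,0]}]'

```text
t: 27.15
tool_pos: [0.6277, 0.1106, 0.0568]
orientation: [-3.086, 0.588, 0.007]
force: [-0.4, 0.5, 1.0]
opening: 0.0373
```

>>> carry_out --steps '[{"xyz":[0,0,0],"rot":[0,0,0]},{"xyz":[0,0,0],"rot":[0,0,0]},{"xyz":[0,0,0],"rot":[0,0,0]},{"xyz":[0,0,0],"rot":[0,0,0]},{"xyz":[0,0,0],"rot":[0,0,0]}]' --grip 0 --force 30

```text
t: 27.65
tool_pos: [0.6277, 0.1106, 0.057]
orientation: [-3.086, 0.588, 0.007]
force: [-1.3, 0.7, 2.8]
opening: 0.017
```

```bash
python3 -c "
from go import *
to((.629,.1105,.0585),down(-21.7))"
```

```text
shift cm [ 0.13 -0.01  0.15] rot [-0.08 -0.24 -0.12] | t 27.65 now [0.6277 0.1106 0.057 ] open 0.017 F [-1.3  0.7  2.8] q6 26.9
```

```bash
cat >> go.py <<'E'
M=np.array([.552,-.320,.105]);a_=np.radians(9.8);s_=np.radians(25)
ux=np.array([np.cos(a_),np.sin(a_),0]);sl=ux*np.cos(s_)+Z*np.sin(s_);uy=np.array([-ux[1],ux[0],0]);nn=np.cross(sl,uy)
RC=np.c_[np.cross(sl,-nn),sl,-nn]
E
python3 -c "
from go import *
print(RC,np.linalg.det(RC))
to(M+.004*sl+.10*nn,RC)
to(M+.004*sl+.10*nn,down(99.8))
r=R.from_matrix(RC@down(99.8).T).as_rotvec(degrees=True);print(r)"
```

```text
[[-0.1702  0.8931  0.4165]
 [ 0.9854  0.1543  0.0719]
 [ 0.      0.4226 -0.9063]] 0.9999999999999999
shift cm [-11.38 -43.72  14.03] rot [-23.3  -19.33 119.16] | t 27.65 now [0.6277 0.1106 0.057 ] open 0.017 F [-1.3  0.7  2.8] q6 26.9
shift cm [-11.38 -43.72  14.03] rot [  0.21  -0.23 121.38] | t 27.65 now [0.6277 0.1106 0.057 ] open 0.017 F [-1.3  0.7  2.8] q6 26.9
[  4.2552 -24.6352   0.    ]
```

>>> carry_out --steps '[{"xyz":[0,0,1],"rot":[0,0,0]},{"xyz":[0,0,4],"rot":[0,0,0]},{"xyz":[0,0,8],"rot":[0,0,0]},{"xyz":[0,0,12],"rot":[0,0,0]},{"xyz":[0,0,16],"rot":[0,0,0]},{"xyz":[0,0,19],"rot":[0,0,0]},{"xyz":[0,0,19],"rot":[0,0,0]},{"xyz":[0,0,19],"rot":[0,0,0]}]'

```text
t: 28.45
tool_pos: [0.6283, 0.1105, 0.2476]
orientation: [-3.085, 0.588, 0.004]
force: [0.0, 0.9, -2.6]
opening: 0.0171
```

```bash
python3 -c "
from go import *
to(M+.004*sl+.10*nn,down(99.8))
im=read_camera('scene')[:,:,::-1];cv2.imwrite('pics/s9.png',im)
"
```

```text
shift cm [-11.43 -43.71  -5.03] rot [  0.08  -0.16 121.38] | t 28.45 now [0.6283 0.1105 0.2476] open 0.0171 F [ 0.   0.9 -2.6] q6 26.9
```

View pics/s9.png

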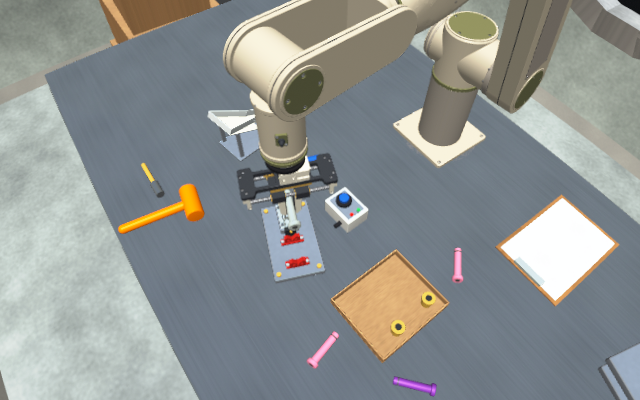

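>>> carry_out --steps '[{"xyz":[-1,-4,0],"rot":[0,0,8]},{"xyz":[-2,-8,0],"rot":[0,0,16]},{"xyz":[-3,-12,0],"rot":[0,0,24]},{"xyz":[-4,-16,0],"rot":[0,0,32]},{"xyz":[-5,-20,0],"rot":[0,0,40]},{"xyz":[-6,-24,0],"rot":[0,0,48]},{"xyz":[-7,-28,0],"rot":[0,0,56]},{"xyz":[-8,-32,0],"rot":[0,0,64]},{"xyz":[-9,-36,0],"rot":[0,0,72]},{"xyz":[-10,-40,0],"rot":[0,0,80]}]'

```text
t: 29.5
tool_pos: [0.5261, -0.2903, 0.2439]
orientation: [-2.736, -1.54, 0.009]
force: [-0.3, -0.4, -0.9]
opening: 0.0173
```

>>> carry_out --steps '[{"xyz":[-1,-2,0],"rot":[0,0,8]},{"xyz":[-1.4,-3.7,0],"rot":[0,0,16]},{"xyz":[-1.4,-3.7,0],"rot":[0,0,24]},{"xyz":[-1.4,-3.7,0],"rot":[0,0,32]},{"xyz":[-1.4,-3.7,0],"rot":[0,0,41.4]},{"xyz":[-1.4,-3.7,0],"rot":[0,0,41.4]},{"xyz":[-1.4,-3.7,0],"rot":[0,0,41.4]}]'

```text
t: 30.2
tool_pos: [0.5131, -0.3259, 0.2448]
orientation: [2.027, 2.4, -0.004]
force: [-0.1, 0.6, -0.4]
opening: 0.0167
```

```bash
python3 -c "
from go import *
to(M+.004*sl+.10*nn,RC)
"
```

```text
shift cm [ 0.08 -0.06 -4.75] rot [  4.34 -24.73   0.21] | t 30.2 now [ 0.5131 -0.3259  0.2448] open 0.0167 F [-0.1  0.6 -0.4] q6 -136.8
```

>>> carry_out --steps '[{"xyz":[0,0,0],"rot":[1.2,-7,0]},{"xyz":[0,0,0],"rot":[2.4,-14,0]},{"xyz":[0,0,-1],"rot":[3.6,-21,0]},{"xyz":[0,0,-2.5],"rot":[4.3,-24.7,0.2]},{"xyz":[0,0,-4],"rot":[4.3,-24.7,0.2]},{"xyz":[0,0,-4.7],"rot":[4.3,-24.7,0.2]},{"xyz":[0,0,-4.7],"rot":[4.3,-24.7,0.2]},{"xyz":[0,0,-4.7],"rot":[4.3,-24.7,0.2]}]'

```text
t: 31.0
tool_pos: [0.5239, -0.3172, 0.2052]
orientation: [1.841, 2.149, 0.45]
force: [1.1, -0.2, -1.1]
opening: 0.0172
```

```bash
python3 -c "
from go import *
to(M+.004*sl+.028*nn,RC)
im=read_camera('scene')[:,:,::-1]
crop('',185,70,315,170,5,'pics/k1.png',im)
t=read_camera('top')[:,:,::-1]
crop('',385,155,475,275,5,'pics/k2.png',t)
"
```

```text
shift cm [ 2.   -0.42 -7.31] rot [ 0.53 -0.93  1.07] | t 31.0 now [ 0.5239 -0.3172  0.2052] open 0.0172 F [ 1.1 -0.2 -1.1] q6 -152.2
```

View pics/k1.png

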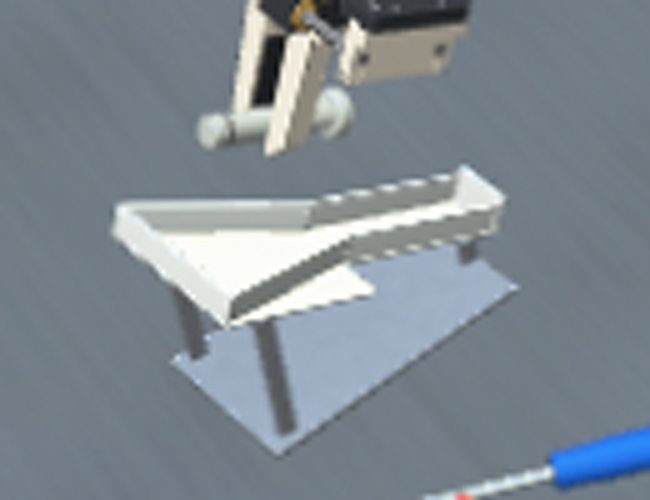

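View pics/k2.png

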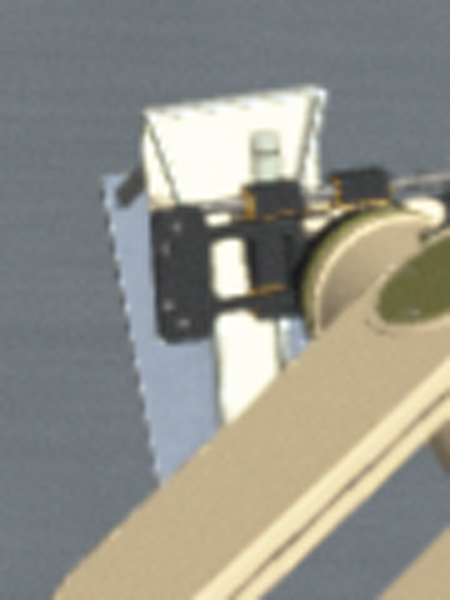

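```bash
python3 -c "
from go import *
R6=tilt(RC,nn,-6)
to(M+.004*sl+.06*nn,R6)
to(M+.004*sl+.028*nn,R6)
"
```

```text
shift cm [ 0.66 -0.62 -4.47] rot [ 3.04 -0.48 -4.38] | t 31.1 now [ 0.524  -0.3175  0.2058] open 0.0173 F [ 0.4  0.6 -2. ] q6 -152.2
shift cm [ 1.99 -0.39 -7.37] rot [ 3.04 -0.48 -4.38] | t 31.1 now [ 0.524  -0.3175  0.2058] open 0.0173 F [ 0.4  0.6 -2. ] q6 -152.2
```

>>> carry_out --steps '[{"xyz":[0,0,0],"rot":[1.5,-0.2,-2.2]},{"xyz":[0,0,0],"rot":[3,-0.5,-4.4]},{"xyz":[0,0,0],"rot":[3,-0.5,-4.4]},{"xyz":[0,0,0],"rot":[3,-0.5,-4.4]}]'

```text
t: 31.5
tool_pos: [0.5235, -0.3176, 0.2053]
orientation: [1.937, 2.07, 0.5]
force: [0.4, -0.1, -1.4]
opening: 0.0173
```

```bash
python3 -c "
from go import *
R6=tilt(RC,nn,-6)
to(M+.004*sl+.06*nn,R6)
to(M+.004*sl+.028*nn,R6)
"
```

```text
shift cm [ 0.71 -0.61 -4.43] rot [ 0.06  0.   -0.  ] | t 31.5 now [ 0.5235 -0.3176  0.2053] open 0.0173 F [ 0.4 -0.1 -1.4] q6 -148.5
shift cm [ 2.05 -0.38 -7.33] rot [ 0.06  0.   -0.  ] | t 31.5 now [ 0.5235 -0.3176  0.2053] open 0.0173 F [ 0.4 -0.1 -1.4] q6 -148.5
```

>>> carry_out --steps '[{"xyz":[0.3,-0.3,-2],"rot":[0,0,0]},{"xyz":[0.7,-0.6,-4.4],"rot":[0,0,0]},{"xyz":[0.7,-0.6,-4.4],"rot":[0,0,0]},{"xyz":[0.7,-0.6,-4.4],"rot":[0,0,0]}]'

```text
t: 31.9
tool_pos: [0.5301, -0.3229, 0.1608]
orientation: [1.939, 2.071, 0.502]
force: [0.1, 0.1, -1.2]
opening: 0.0167
```

```bash
python3 -c "
from go import *
R6=tilt(RC,nn,-6)
to(M+.004*sl+.028*nn,R6)
im=read_camera('scene')[:,:,::-1]
crop('',185,70,315,170,5,'pics/k3.png',im)
t=read_camera('top')[:,:,::-1]
crop('',385,155,475,275,5,'pics/k4.png',t)
"
```

```text
shift cm [ 1.38  0.15 -2.87] rot [-0.06 -0.06  0.02] | t 31.9 now [ 0.5301 -0.3229  0.1608] open 0.0167 F [ 0.1  0.1 -1.2] q6 -150.4
```

View pics/k3.png

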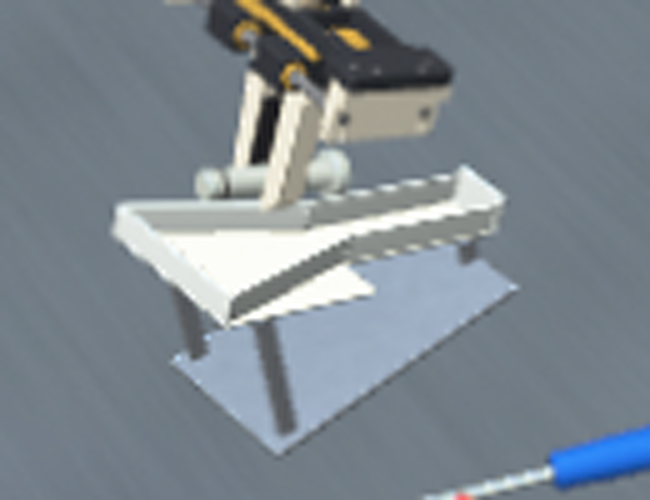

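View pics/k4.png

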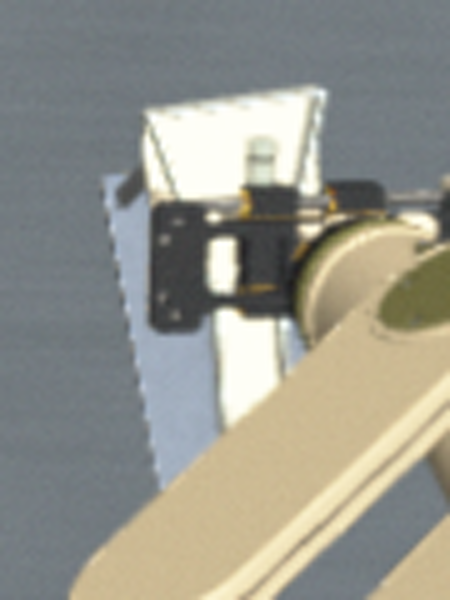

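```bash
python3 -c "
from go import *
s=read_state();Rt=R.from_rotvec(s['orientation']).as_matrix();p=s['tool_pos']+.006*Rt[:,2]
g=lambda q:(S.px(q)[0]-[185,70]+.5)*5-.5
for slip in (0,10,20,-10):
  a=np.radians(slip); e=Rt[:,1]*np.cos(a)-Rt[:,2]*np.sin(a)
  for off in (0,): print(slip,'foot',g(p+e*.047),'head',g(p-e*.047),'pitch',np.degrees(np.arcsin(e[2])))
print('tips',g(s['tool_pos']+.017*Rt[:,2]))
"
```

```text
0 foot [197.9982 184.9995] head [333.8635 171.4412] pitch 24.917403026657453
10 foot [201.6388 172.0789] head [329.9737 183.6971] pitch 34.90509492734288
20 foot [207.3687 159.2692] head [324.2666 195.7189] pitch 44.889336347851774
-10 foot [196.5444 197.6076] head [335.8085 159.2944] pitch 14.92784843150355
tips [263.8759 194.742 ]
```

>>> carry_out --steps '[{"xyz":[0.5,0.1,-1],"rot":[0,0,0]},{"xyz":[0.9,0.1,-1.9],"rot":[0,0,0]},{"xyz":[1.3,0.1,-2.6],"rot":[0,0,0]},{"xyz":[1.3,0.1,-2.6],"rot":[0,0,0]},{"xyz":[1.3,0.1,-2.6],"rot":[0,0,0]}]'

```text
t: 32.5
tool_pos: [0.5431, -0.322, 0.1342]
orientation: [1.939, 2.071, 0.502]
force: [0.9, -0.3, -2.3]
opening: 0.0171
```

```bash
python3 -c "
from go import *
R6=tilt(RC,nn,-6)
to(M+.004*sl+.023*nn,R6)
d=read_state()['tool_pos']-M;print(d@sl,d@uy,d@nn)
im=read_camera('scene')[:,:,::-1]
crop('',185,70,315,170,5,'pics/k5.png',im)
t=read_camera('top')[:,:,::-1]
crop('',395,160,465,220,9,'pics/k6.png',t)
"
```

```text
shift cm [ 0.29  0.09 -0.67] rot [-0.06 -0.05  0.04] | t 32.5 now [ 0.5431 -0.322   0.1342] open 0.0171 F [ 0.9 -0.3 -2.3] q6 -150.6
0.004120126404204557 -0.0004374558733731594 0.030292442416999153
```

View pics/k5.png

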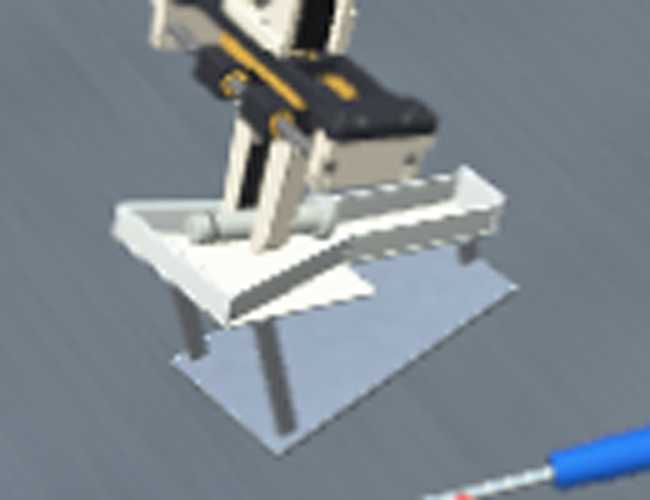

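View pics/k6.png

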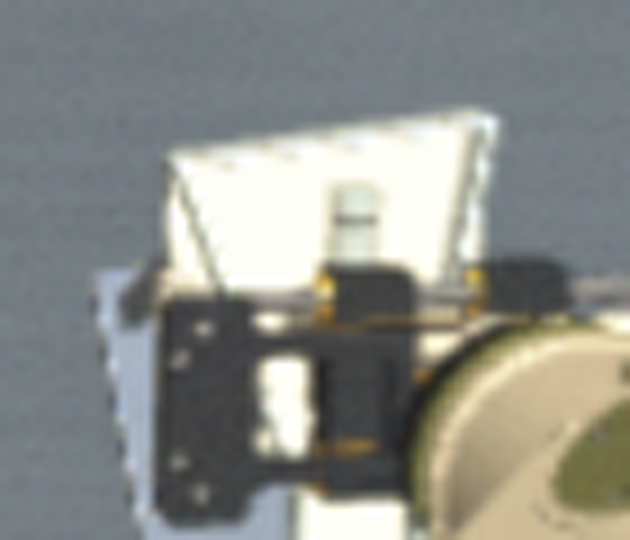

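>>> carry_out --steps '[{"xyz":[0.2,0.1,-0.4],"rot":[0,0,0]},{"xyz":[0.3,0.1,-0.6],"rot":[0,0,0]},{"xyz":[0.3,0.1,-0.6],"rot":[0,0,0]},{"xyz":[0.3,0.1,-0.6],"rot":[0,0,0]}]'

```text
t: 33.0
tool_pos: [0.5462, -0.3213, 0.1288]
orientation: [1.939, 2.07, 0.501]
force: [0.8, 0.2, -1.4]
opening: 0.0172
```

```bash
python3 -c "
from go import *
s=read_state();d=s['tool_pos']-M;print(d@sl,d@uy,d@nn,s['force'],s['opening'])
im=read_camera('scene')[:,:,::-1]
crop('',200,90,290,150,8,'pics/k7.png',im)
"
```

```text
0.00467768956321749 -0.0003350995242563906 0.024067492235260515 [ 0.7706  0.1588 -1.4131] 0.017169942625400426
```

View pics/k7.png

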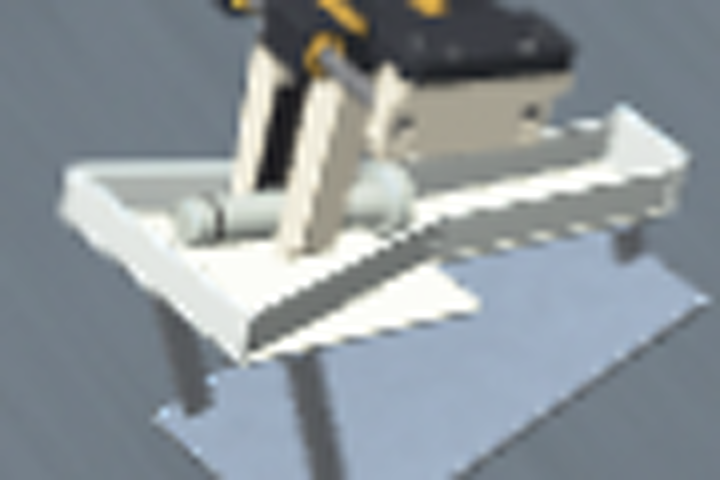

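>>> carry_out --steps '[{"xyz":[0,0,0],"rot":[0,0,0]},{"xyz":[0,0,0],"rot":[0,0,0]},{"xyz":[0,0,0],"rot":[0,0,0]},{"xyz":[0,0,0],"rot":[0,0,0]},{"xyz":[0,0,0],"rot":[0,0,0]},{"xyz":[0,0,0],"rot":[0,0,0]}]' --grip 0.28

```text
t: 33.65
tool_pos: [0.5463, -0.3213, 0.1289]
orientation: [1.939, 2.07, 0.501]
force: [-0.2, -0.2, 0.3]
opening: 0.0259
```

```bash
python3 -c "
from go import *
s=read_state();print(s['force'],s['opening'])
im=read_camera('scene')[:,:,::-1]
crop('',200,90,290,150,8,'pics/k8.png',im)
"
```

```text
[-0.2003 -0.2239  0.3364] 0.025910271995695802
```

View pics/k8.png

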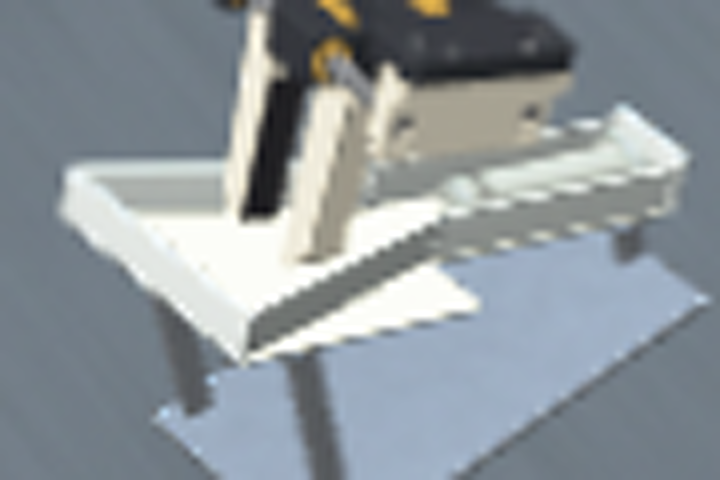

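>>> carry_out --steps '[{"xyz":[-0.8,-0.1,1.8],"rot":[0,0,0]},{"xyz":[-2.1,-0.4,4.5],"rot":[0,0,0]},{"xyz":[-3.5,-0.6,8],"rot":[0,0,0]},{"xyz":[-4.5,-0.6,12],"rot":[0,0,0]},{"xyz":[-4.5,2,15],"rot":[-1,6,0]},{"xyz":[-4.5,6,16],"rot":[-2,12,0]},{"xyz":[-4.5,10,16],"rot":[-3,18,0]},{"xyz":[-6,14,16],"rot":[-3,18,0]},{"xyz":[-8,18,16],"rot":[-3,18,0]},{"xyz":[-8,18,16],"rot":[-3,18,0]}]'

```text
t: 34.7
tool_pos: [0.4649, -0.1372, 0.2885]
orientation: [2.095, 2.244, 0.147]
force: [1.6, 0.3, -0.0]
opening: 0.0261
```

```bash
python3 -c "
from go import *
im=read_camera('scene')[:,:,::-1];cv2.imwrite('pics/sF.png',im)
t=read_camera('top')[:,:,::-1];cv2.imwrite('pics/tF.png',t)
crop('',200,90,295,150,8,'pics/k9.png',im)
E=M-.125*ux-.046*Z
print('chute_end px S crop',(S.px(E)[0]-[200,90]+.5)*8-.5)
e=sl
print('foot',(S.px(E+.047*e)[0]-[200,90]+.5)*8-.5,'head',(S.px(E-.047*e)[0]-[200,90]+.5)*8-.5)
"
```

```text
chute_end px S crop [555.9794 176.9693]
foot [467.8851 194.5014] head [639.9268 160.3644]
```

View pics/k9.png

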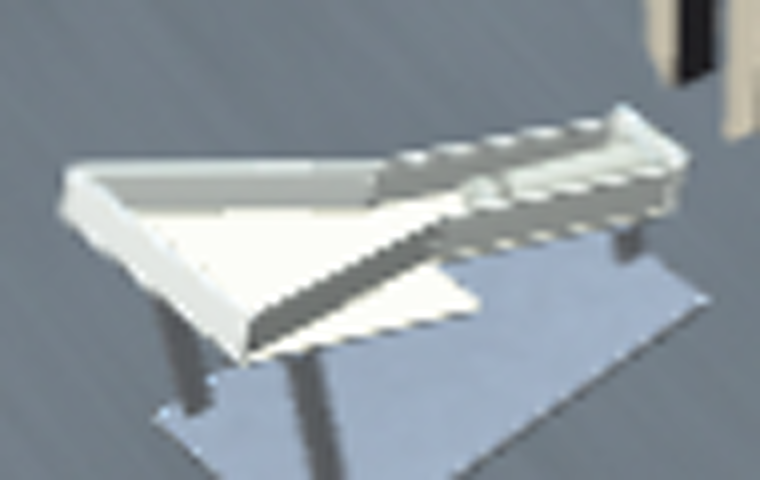

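View pics/sF.png

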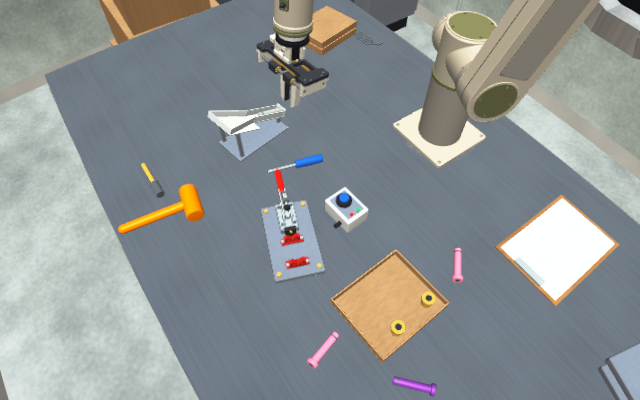

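View pics/tF.png

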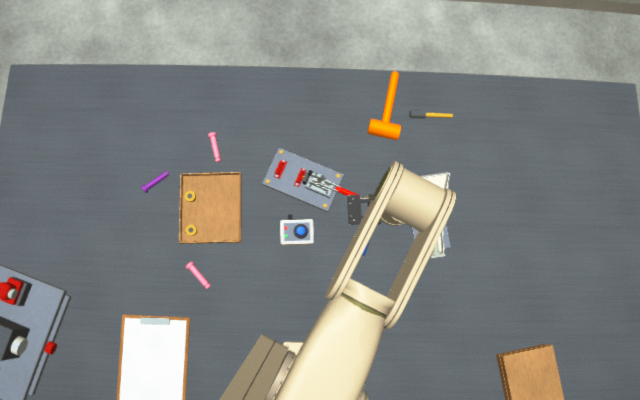

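>>> carry_out --steps '[{"xyz":[0,0,0],"rot":[0,0,0]},{"xyz":[0,0,0],"rot":[0,0,0]},{"xyz":[0,0,0],"rot":[0,0,0]},{"xyz":[0,0,0],"rot":[0,0,0]},{"xyz":[0,0,0],"rot":[0,0,0]}]'

```text
t: 35.3
tool_pos: [0.4662, -0.1417, 0.2887]
orientation: [2.099, 2.238, 0.146]
force: [0.4, 0.0, -0.2]
opening: 0.0258
```

```bash
python3 -c "
from go import *
im=read_camera('scene')[:,:,::-1].astype(int);o=cv2.imread('pics/sF.png').astype(int);i=cv2.imread('pics/scene0.png').astype(int)
print('chute change since last',abs(im-o)[90:150,200:295].max(), 'from start: screwdriver',abs(im-i)[150:175,265:330].max(),'handle',abs(im-i)[165:200,272:290].max(),'bushes',abs(im-i)[285:340,385:440].max(),'mallet',abs(im-i)[180:235,115:210].max())
crop('',240,95,290,125,15,'pics/k10.png',im.astype(np.uint8))
"
```

```text
chute change since last 114 from start: screwdriver 3 handle 4 bushes 119 mallet 5
```

View pics/k10.png

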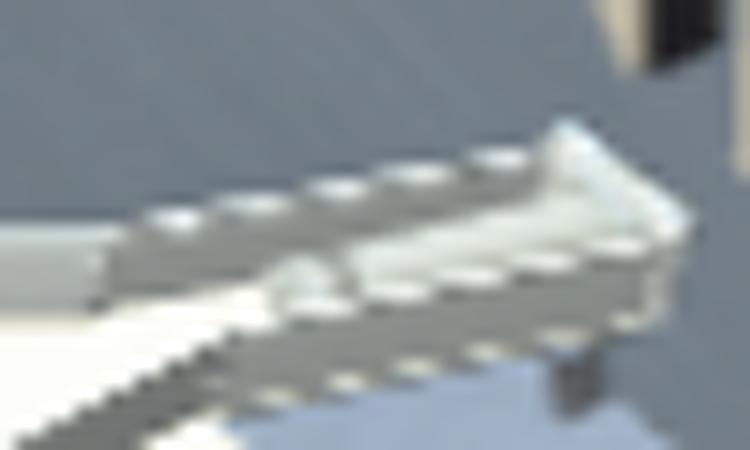

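```bash
python3 -c "
from go import *
im=read_camera('scene')[:,:,::-1].astype(int);o=cv2.imread('pics/sF.png').astype(int);i=cv2.imread('pics/scene0.png').astype(int)
print('bushes',abs(im-i)[312:345,380:415].max(),abs(im-i)[285:312,415:440].max(),'chute',abs(im-o)[95:125,240:278].max())
print(close_job())
"
```

```text
bushes 3 4 chute 3
the job is handed in; nothing more can be done
None
```

The job is done and handed in at about 35 s of the 72 s allowed. I laid the pin in the V rests, locked the clamp on it and pressed the measure button. Then I opened the clamp and fed the pin head first down the chute to its stop.

- **Seating:** The pin first lay about 5–6 mm towards +x. I regripped it and slid it about 3 mm back before clamping. One regrip caught the pin too high and slipped upward, and I corrected that. The final gap under the head is only an estimate, about 2–3 mm. My measurements of where the nest sits disagreed by a few mm.
- **Clamp lock:** The handle was pushed to its stop and stayed locked after release, leaning about 9° against the expected 10°.
- **Button:** The tool stopped at the full 6 mm of travel, with 26 N on the fingers, and the picture showed the button flush with its collar.
- **Clamp open:** The handle matches its starting pixels, so it is fully open.
- **Chute:** The last joint was at its limit, so I let the pin go about 6° out of line. It still slid down, and the last pictures show it resting at the stop and not moving.
- **Other things:** The bushes, screwdriver and mallet show no change from the first picture.

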